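# Load the drying tray, dock it, latch it and start the dryer

## Task

Put all the wooden drawer pulls from the bench into the tray, and only then push the loaded tray up the ramp until it drops flat behind the lip of the drying station. Turn the wing key clockwise to its stop so that the latch reaches over the tray's rim, and after that start the dryer by pressing its three keys fully, one at a time: the smallest first, then the middle-sized, the largest last. Do not tip the tray over or disturb the spray can, the paint pot or the brush.

Things in the scene. Friction and masses are not known exactly. Their poses are not given: they have to be found in the camera images.
- dock (a point): the drying station, a fixed plywood fixture: the middle of its platform's floor, 12 above the bench. z up; y points back down the ramp (the tray comes from +y), x across. Between a lip (near face at y = +64) and an end stop wall (y = -64, top 50 above the bench). Side rails 12 thick, 50 tall, inner faces at x = +-130, run from y = -65 to +150, then flare out to y = +205, 40 tall
- lip (a point): middle of the lip's top, 68 to +y of the platform's middle: the lip is 8 thick, 24 above the bench, 12 above the platform. Axes as the station's. The ramp, 260 wide, falls from the lip's +y edge to the bench. Something that pushes the tray must rise with it, or it holds the tray's back down and jams it
- ramp_foot (a point): middle of the ramp's foot, at bench level, 110 to +y of the lip's +y edge. Axes as the station's
- blower (a point): middle of the top of the grey blower housing, part of the station, 105 above the bench, 260 (x) by 100 (y); it carries the keys. Its front, facing the tray, is 136 to -y of the platform's middle
- tray_c (a point): the loose open wooden tray, 246 (x) x 118 (y) x 45 (z) outside, walls and floor 5 thick, about 0.4 kg: its centre, 22.5 above its underside. It begins on the bench at the foot of the ramp, long side across the ramp, axes nearly the station's. Docked, it lies flat on the platform with 5 of play each way along, 7 across; its rim is then 57 above the bench
- wing_grip (a point): steel wing key of the latch, beyond the end stop, on a vertical axis 20 to -x, 92 to -y of the platform's middle. This point: on the axis, 100 above the bench, the height to grip. x: along the wings, and along the flat latch dog beneath (62 from axis to end, 61 to 67 above the bench). Wings 72 tip to tip, 9 thick, 82 to 113 above the bench; tips pass 8 from the blower's front
- wing (a joint): angle of the wing key, rad: 0 with the dog turned away from the tray, growing as it is turned clockwise seen from above; at its stop, 2.2, the dog points to the tray (station +y) and covers the rim. It stays where it is left (friction about 0.06 N m)
- key_small_top (a point): the smallest of three plain grey round push keys in a row on top of the dryer's blower housing: cap 24 across, 6 proud of its black collar (collar 40 across). Which of the three places it has varies. This point is the middle of the cap's top; z points up
- key_mid_top (a point): the middle-sized of three plain grey round push keys in a row on top of the dryer's blower housing: cap 36 across, 6 proud of its black collar (collar 52 across). Which of the three places it has varies. This point is the middle of the cap's top; z points up
- key_big_top (a point): the largest of three plain grey round push keys in a row on top of the dryer's blower housing: cap 52 across, 6 proud of its black collar (collar 68 across). Which of the three places it has varies. This point is the middle of the cap's top; z points up
- key_small (a joint): travel of the smallest key, m: 0 up, 0.006 fully down (about 5 N); springs back
- key_mid (a joint): the same for the middle-sized key
- key_big (a joint): the same for the largest key
- pull0_c (a point): wooden drawer pull, bridge-shaped, 84 long (its x), 18 wide (y), 30 tall (z): a bar 84 x 18 x 12 on two feet 16 x 18 x 18 at its ends; 50 g. This point is its centre, 15 above its underside (the bar's own middle is 9 higher). It stands on its feet on the bench, left of the tray; absent in some runs
- pull1_c (a point): wooden drawer pull, bridge-shaped, 84 long (its x), 18 wide (y), 30 tall (z): a bar 84 x 18 x 12 on two feet 16 x 18 x 18 at its ends; 50 g. This point is its centre, 15 above its underside (the bar's own middle is 9 higher). It stands on its feet on the bench, left of the tray; absent in some runs
- pull2_c (a point): wooden drawer pull, bridge-shaped, 84 long (its x), 18 wide (y), 30 tall (z): a bar 84 x 18 x 12 on two feet 16 x 18 x 18 at its ends; 50 g. This point is its centre, 15 above its underside (the bar's own middle is 9 higher). It stands on its feet on the bench, left of the tray; absent in some runs
- pull3_c (a point): wooden drawer pull, bridge-shaped, 84 long (its x), 18 wide (y), 30 tall (z): a bar 84 x 18 x 12 on two feet 16 x 18 x 18 at its ends; 50 g. This point is its centre, 15 above its underside (the bar's own middle is 9 higher). It stands on its feet on the bench, left of the tray; absent in some runs
- pull4_c (a point): wooden drawer pull, bridge-shaped, 84 long (its x), 18 wide (y), 30 tall (z): a bar 84 x 18 x 12 on two feet 16 x 18 x 18 at its ends; 50 g. This point is its centre, 15 above its underside (the bar's own middle is 9 higher). It stands on its feet on the bench, left of the tray; absent in some runs
- spraycan: bystander: spray can, 64 across, 190 tall, standing; origin under its middle
- paintpot: bystander: black paint pot, 72 across, 65 tall; origin under its middle
- brush: bystander: a paint brush lying on the bench; origin near its middle
Not all that is in view belongs to the job. Leave any green or purple look-alike of the part that bears pull1_c alone.

How it is judged:
On the way, in this order (a step that is already met when the one before it is completed fails the run):
1. all the drawer pulls are in the tray (x of pull0_c in the frame of tray_c between -0.115 and 0.115 m and y of pull0_c in the frame of tray_c between -0.054 and 0.054 m and z of pull0_c in the frame of tray_c between -0.02 and 0.02 m and x of pull1_c in the frame of tray_c between -0.115 and 0.115 m and y of pull1_c in the frame of tray_c between -0.054 and 0.054 m and z of pull1_c in the frame of tray_c between -0.02 and 0.02 m and x of pull2_c in the frame of tray_c between -0.115 and 0.115 m and y of pull2_c in the frame of tray_c between -0.054 and 0.054 m and z of pull2_c in the frame of tray_c between -0.02 and 0.02 m and x of pull3_c in the frame of tray_c between -0.115 and 0.115 m and y of pull3_c in the frame of tray_c between -0.054 and 0.054 m and z of pull3_c in the frame of tray_c between -0.02 and 0.02 m and x of pull4_c in the frame of tray_c between -0.115 and 0.115 m and y of pull4_c in the frame of tray_c between -0.054 and 0.054 m and z of pull4_c in the frame of tray_c between -0.02 and 0.02 m), for 0.2 s.
2. the tray lies flat on the platform behind the lip (x of tray_c in the frame of dock between -0.012 and 0.012 m and y of tray_c in the frame of dock between -0.01 and 0.01 m and z of tray_c in the frame of dock below 0.0265 m and angle between tray_c's own z axis and vertical below 0.04 rad), for 0.2 s.
3. the wing key is turned to its stop (value of joint wing above 2 rad), for 0.2 s.
4. the smallest key is pressed (value of joint key_small above 0.0042 m), for 0.05 s.
5. the middle-sized key is pressed (value of joint key_mid above 0.0042 m), for 0.05 s.
6. the largest key is pressed (value of joint key_big above 0.0042 m), for 0.05 s.
At the end, for the whole second after the job is handed in: every drawer pull lies inside the tray, the tray lies flat on the platform between lip and end stop (within 10 mm along, tilt under 0.04 rad) and at rest, the wing key is within 0.2 rad of its stop, and the keys are up again (all of step 1 and all of step 2 and value of joint wing above 2 rad and value of joint each of key_small, key_mid, key_big below 0.002 m and linear speed of tray below 0.02 m/s); the robot touches nothing.
It fails at once if a key is pressed before the latch is over the tray (value of joint any of key_small, key_mid, key_big above 0.003 m and value of joint wing below 1.9 rad).
It fails at once if two keys are down at once (value of joint each of key_small, key_mid above 0.003 m or value of joint each of key_small, key_big above 0.003 m or value of joint each of key_mid, key_big above 0.003 m).
It fails at once if the tray is tipped over (angle between tray_c's own z axis and vertical above 0.6 rad).
It fails at once if a bystander is moved more than 3 cm (distance of any of spraycan, paintpot, brush from where it was at the start of the episode above 0.03 m).
Of pull0, pull1, pull2, pull3, pull4 only 3 to 5 are there at a start; the rules pass over those that are not, and their reading is None.
At some moment in a run one of pull0, pull1, pull2, pull3, pull4 may be knocked a few centimetres aside while the robot is not near it.
Once in a run the grip may slacken for a moment while it holds something.
It also fails if it takes over 210 s, if anything falls off the work surface, if the arm or the gripper's body presses on something with over 40 N, if the wrist force passes 120 N, or if a joint passes its speed limit or range.

## Robot

A 6-joint arm with a two-finger parallel gripper is mounted at the origin on the work surface. World frame = base frame: x ahead of the robot, y to its left, z up, the work surface at z = 0. Lengths are in m, angles in rad, forces in N, time in s.
With the tool pointing down it reaches from about 0.35 to 0.925 m from the base axis. Payload 6.4 kg.
Tool frame: the origin (TCP) lies midway between the tips of the shut fingers; the grasp point (between the pads) lies 19 mm behind it; z points along the fingers, y is the line along which they close (so a half turn about z gives the same grasp; the last joint's range is limited). The gripper opens to 94 mm and grips with 3 to 60 N. Pads are 16 mm wide; open, the fingers measure 119 mm over their backs; the gripper's body (75 mm by 177 mm) begins 78 mm behind the grasp point.
Start: joints at [-0.174, 0.245, 1.558, -0, 1.339, -0.174], TCP at [0.65, 0, 0.168] pointing down, gripper open.
Joint ranges: [-3.13, 3.13], [-1.02, 2.26], [0.13, 2.54], [-0.95, 4.09], [0.21, 2.88], [-2.74, 2.74]. Speed limits (rad/s): [2.57, 2.57, 3.14, 3.14, 3.14, 3.14].

## Interface

Orientations are given as a rotation vector (axis times angle).
In Python, from plant import manip gives the robot as it stands. The module is installed in compiled form; this text tells all that it offers.
- The arm moves only by the shell command python3 -m crank 'ROWS'. ROWS is JSON, a list of rows, each an object with "delta_rot": the turn, a rotation vector about the tool's x, y, z in degrees, a list of three; "travel": the shift along the tool's x, y, z in cm, a list of three; "gripper": the opening, from -1 (shut) to 1 (fully open). A call has 1 to 20 rows; each row shifts and turns the commanded pose from where the row before left it, along the tool's axes as they then stand; what a row does not reach is not made up. A row lasts 1/8 s, in which the tool goes at most 62.5 mm and 10.7 degrees, less where a joint would pass 70% of its speed; a pose out of reach is approached as far as the arm can. A call with a gripper value outside its range is refused whole. The fingers move at their own pace and stop on an object; the grip force is fixed at half the most. Time passes only in rows, so rows that do not move let the fingers close. It gives the time, the measured TCP pose, the force, the opening and the grip force at its end, in the units of the state.
- manip.sense(): the state, without advancing time (a new reading comes with each control period).
- manip.snapshot(name): name is "scene" or "side" or "wrist"; returns a dict with "color" (384x512x3 uint8, red, green, blue), "depth" (384x512 float32, m along the optical axis (not along the pixel's ray), 0 where there is no reading), "mtx" (3x3 intrinsics, pixels), "pose" (4x4, takes a point from camera to world coordinates). Camera axes: x right, y down, z forward; pixel columns grow to the right and rows downward; lengths in m; the calibration is good to about 2 mm. A picture is of the moment at which its call begins.
- manip.finish_job(): hands the job in; it is judged then, once.
The state is a dict: "t": time; "q": joint angles; "dq": joint speeds; "effort": joint torques, N m; "eef_pos": TCP position; "tcp_rot": TCP orientation; "ft_force": force on the tool from outside, world axes, zero at the start; "torque": the same for the moment, N m; "opening": finger opening in m; "grasp_force": force on a finger pad.
Only numpy, scipy, OpenCV 4.12 (cv2) and the standard library are available. Lean on these libraries where they do the work, as an engineer would, in place of code of your own. Each camera call takes 0.05 s, during which the arm holds its last target. There are 200 camera calls.

## Working session

There is one attempt and no reset: what is moved stays moved. The work goes in short steps, Python scripts to look and compute and a shell command to move; the robot and the scene stay as the last step left them, time stands still between calls to the robot, and variables do not carry over. Pictures are saved under pics/ and viewed, at most 15 in all, crops included, and the job is handed in when it is done.

```bash
mkdir -p pics
cat > h.py <<'E'
import numpy as np, cv2
from plant import manip
def snap(n,f):
    s=manip.snapshot(n); cv2.imwrite('pics/'+f+'.png',s['color'][:,:,::-1]); np.savez('pics/'+f+'.npz',**s); return s
def cloud(s):
    K=s['mtx'];d=s['depth'];v,u=np.mgrid[:d.shape[0],:d.shape[1]]
    p=np.stack([(u-K[0,2])/K[0,0]*d,(v-K[1,2])/K[1,1]*d,d],-1)
    P=p@s['pose'][:3,:3].T+s['pose'][:3,3]; P[d==0]=np.nan; return P
E
python3 - <<'E'
from h import *
for n in ['scene','side','wrist']:
    s=snap(n,n+'0'); print(n,s['pose'].round(3).tolist())
a=[cv2.resize(cv2.imread(f'pics/{n}0.png'),(800,600)) for n in ['scene','side']]
for n,i in zip(['scene','side'],a): cv2.imwrite(f'pics/{n}0b.png',i)
print(manip.sense())
E
```

```text
scene [[0.777, 0.461, -0.429, 1.261], [0.63, -0.555, 0.544, -0.82], [0.013, -0.692, -0.721, 1.199], [0.0, 0.0, 0.0, 1.0]]
side [[-0.83, -0.395, 0.393, -0.005], [-0.557, 0.578, -0.597, 0.946], [0.009, -0.714, -0.7, 1.216], [0.0, 0.0, 0.0, 1.0]]
wrist [[1.0, 0.002, -0.001, 0.65], [0.002, -0.965, -0.261, 0.076], [-0.002, 0.261, -0.965, 0.383], [0.0, 0.0, 0.0, 1.0]]
{'t': 0.15, 'q': array([-1.74102995e-01,  2.45650412e-01,  1.55869714e+00, -9.45243425e-06,
        1.33872732e+00, -1.74081924e-01]), 'dq': array([-0.00253062, -0.00136684, -0.00335721, -0.00056501,  0.00050865,
       -0.00179206]), 'effort': array([ 8.87750393e-04, -4.16263855e+01, -3.14982533e+01,  6.85620052e-02,
        3.16100603e-02, -6.42144232e-05]), 'eef_pos': array([6.49490089e-01, 9.06811778e-05, 1.66920430e-01]), 'tcp_rot': array([-2.22060769e+00, -2.22056575e+00,  1.34758951e-03]), 'ft_force': array([-0.32689767,  0.15105285,  0.11484505]), 'torque': array([ 0.00300231,  0.03956437, -0.03177095]), 'grasp_force': 0.0, 'opening': 0.09390550150124806}
```

View pics/scene0b.png

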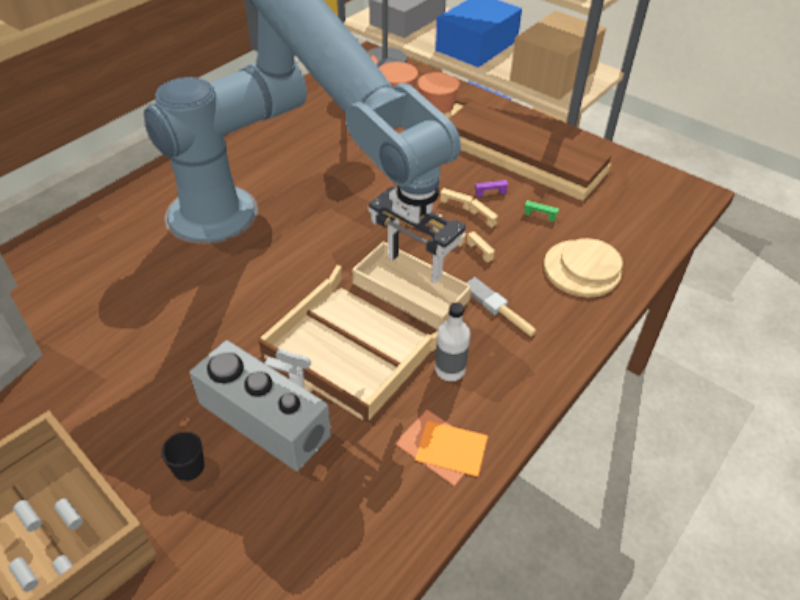

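View pics/side0b.png

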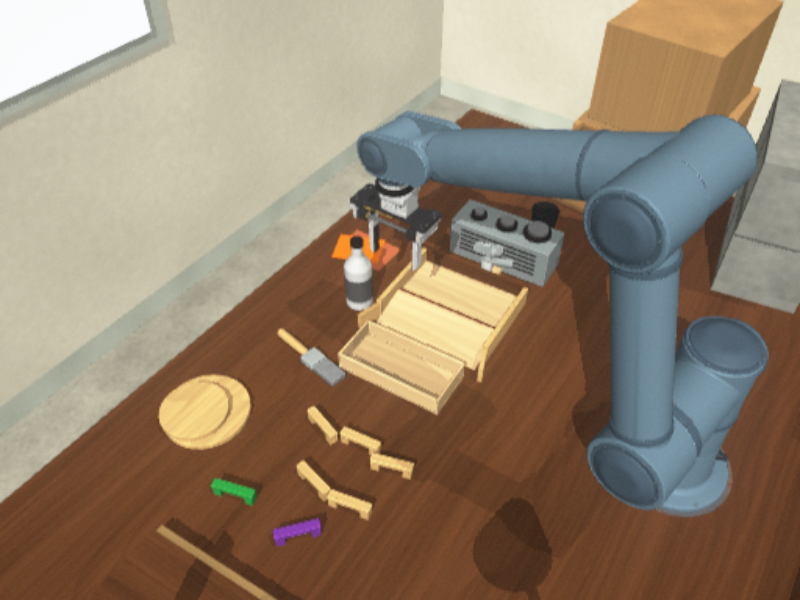

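The scene shows the station with blower at left-middle, spray can at (452,345), brush at (505,305). The side view shows five pale pulls at (322,424), (361,439), (391,463), (313,478), (350,502); green and purple decoys at (233,490), (298,531).

```bash
cat >> h.py <<'E'
def topdown(fs,out,x0,x1,y0,y1,r=0.001,zmax=0.125):
    # image: col = (y1-y)/r, row=(x1-x)/r
    H=int((x1-x0)/r);W=int((y1-y0)/r);im=np.zeros((H,W,3),np.uint8);zz=np.full((H,W),-1.)
    for f in fs:
        s=np.load('pics/'+f+'.npz');P=cloud(s).reshape(-1,3);C=s['color'].reshape(-1,3)
        k=np.isfinite(P[:,0])&(P[:,2]<zmax);P=P[k];C=C[k]
        i=((x1-P[:,0])/r).astype(int);j=((y1-P[:,1])/r).astype(int)
        k=(i>=0)&(j>=0)&(i<H)&(j<W);P=P[k];C=C[k];i=i[k];j=j[k];o=np.argsort(P[:,2])
        for a in o:
            if P[a,2]>zz[i[a],j[a]]: zz[i[a],j[a]]=P[a,2];im[i[a],j[a]]=C[a]
    if out: cv2.imwrite('pics/'+out+'.png',cv2.dilate(im,np.ones((2,2)))[:,:,::-1])
    return im,zz
E
python3 - <<'E'
from h import *
im,zz=topdown(['scene0','side0','wrist0'],'top0',0.4,0.95,-0.42,0.38)
s=np.load('pics/side0.npz');P=cloud(s);C=s['color'].astype(int)
m=(P[...,2]>0.019)&(P[...,2]<0.04)&(P[...,1]>0.1)&(P[...,0]<0.85)&(C[...,0]>C[...,2]+30)&(C[...,0]>150)
n,l,st,_=cv2.connectedComponentsWithStats(m.astype(np.uint8))
for i in range(1,n):
    if st[i,4]>15:
        q=P[l==i];b=cv2.minAreaRect((q[:,:2]*1000).astype(np.float32));print(st[i],np.round(b[0]),np.round(b[1]),round(b[2]),q[:,2].max())
E
```

```text
[182 212  11  10  27] [806. 181.] [14. 56.] 75 0.02455789841899736
[216 215  73  47 338] [560. 137.] [248.  71.] 0 0.039917390291777544
[105 246  42  38 826] [808. 436.] [150.  84.] 90 0.03741851525163331
[197 260  19  22 152] [608. 320.] [20. 87.] 71 0.03964348293116737
[218 273  26  16 171] [522. 309.] [85. 22.] 7 0.03757559567209401
[237 290  28  14 191] [440. 319.] [83. 24.] 16 0.036331635599311074
[190 295  48  36 391] [499. 430.] [ 35. 171.] 89 0.03688295316775636
[101 336  75  48 405] [579. 652.] [255.  13.] 3 0.0329814678224134
```

View pics/top0.png

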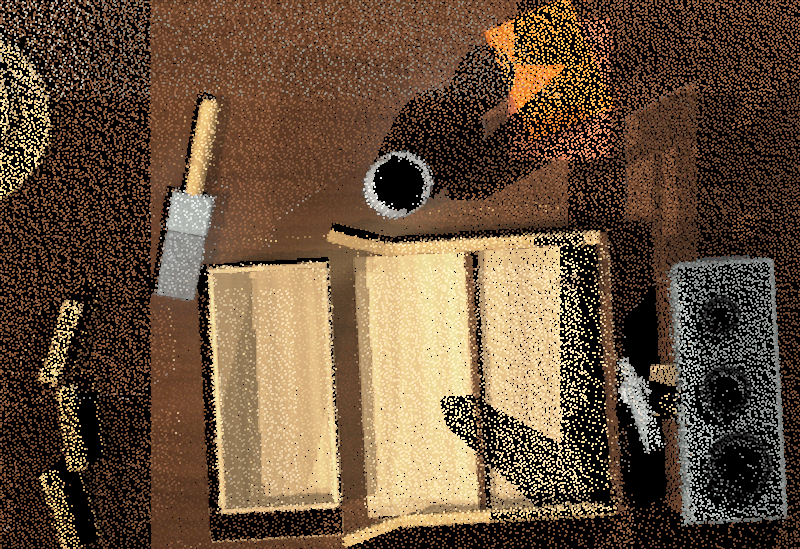

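The top-down map (1 mm/px, col=(0.38−y), row=(0.95−x)) shows tray at cols 208–340, rows 262–512, station to col 625, blower 670–785, keys at (718,317) small, (727,390) mid, (740,465) big, pulls at the left. Next a wrist look over the pulls.

```bash
python3 -m crank '[{"delta_rot":[0,0,0],"travel":[5.7,-1.9,-1.2],"gripper":0},{"delta_rot":[0,0,0],"travel":[5.7,-1.9,-1.2],"gripper":0},{"delta_rot":[0,0,0],"travel":[5.7,-1.9,-1.2],"gripper":0},{"delta_rot":[0,0,0],"travel":[5.7,-1.9,-1.2],"gripper":0},{"delta_rot":[0,0,0],"travel":[5.7,-1.9,-1.2],"gripper":0},{"delta_rot":[0,0,0],"travel":[5.7,-1.9,-1.2],"gripper":0},{"delta_rot":[0,0,0],"travel":[5.7,-1.9,-1.2],"gripper":0},{"delta_rot":[0,0,0],"travel":[0,0,0],"gripper":0}]' | tail -c 700
cat >> h.py <<'E'
def pulls(f,ymin=0.2):
    s=np.load('pics/'+f+'.npz');P=cloud(s);C=s['color'].astype(int)
    m=(P[...,2]>0.018)&(P[...,2]<0.04)&(P[...,1]>ymin)&(P[...,0]<0.85)&(C[...,0]>C[...,2]+25)&(C[...,1]>C[...,2]+10)&(C[...,0]>110)
    m=m.astype(np.uint8)
    n,l,st,_=cv2.connectedComponentsWithStats(m)
    for i in range(1,n):
        if st[i,4]>100:
            q=P[l==i];b=cv2.minAreaRect((q[:,:2]*1000).astype(np.float32))
            w=np.array(b[1]);a=b[2]+(90 if w[1]>w[0] else 0)
            print(st[i][:5],'c',np.round(b[0]),'size',np.round(w),'axis deg',round((a+90)%180-90,1),'z',np.median(q[:,2]).round(4))
E
python3 - <<'E'
from h import *
s=snap('wrist','w1');pulls('w1')
cv2.imwrite('pics/w1b.png',cv2.resize(cv2.imread('pics/w1.png'),(800,600)))
x=manip.sense();print(x['eef_pos'],x['opening'])
E
```

```text
t: 1.15
eef_pos: [0.5155, 0.4024, 0.2526]
tcp_rot: [2.215, 2.228, 0.002]
ft_force: [0.4, -0.3, -0.4]
opening: 0.0471
grasp_force: 0.0
[  36    0  347   22 4447] c [453. 653.] size [501.  26.] axis deg 2.8 z 0.024
[ 403  107   62   86 3653] c [810. 443.] size [ 80. 138.] axis deg -90.0 z 0.0287
[ 190  147  103   22 1139] c [499. 430.] size [ 34. 169.] axis deg -0.2 z 0.0287
[184 208  48  24 513] c [440. 321.] size [84. 18.] axis deg 17.3 z 0.0285
[280 208  48  24 516] c [608. 321.] size [19. 84.] axis deg -17.6 z 0.0284
[231 218  48  16 518] c [522. 310.] size [84. 18.] axis deg 7.0 z 0.0284
[0.51622917 0.40026822 0.25169431] 0.047185670731434586
```

View pics/w1b.png

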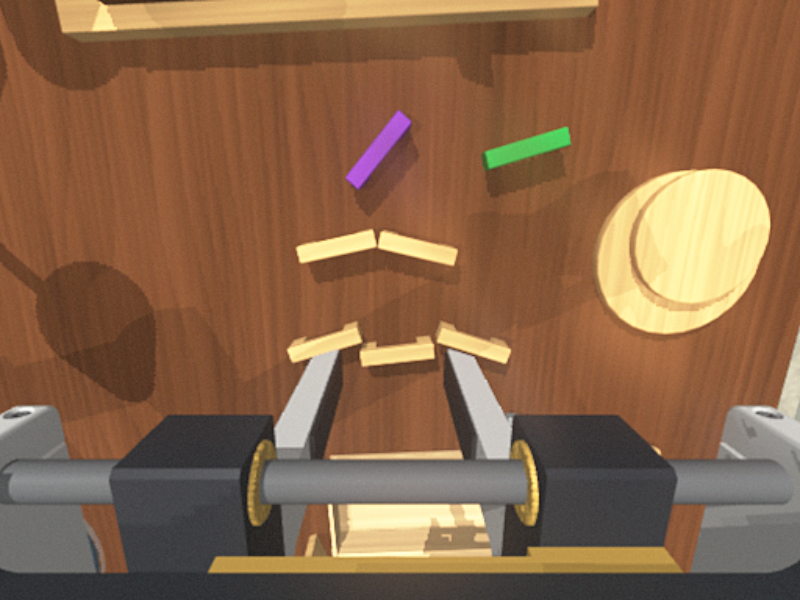

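The wrist view shows five pulls: far pair at (336,246), (418,248), near trio at (325,343), (397,353), (473,343); decoys purple (380,150), green (527,147).

Run:
```python
from h import *
s=np.load('pics/w1.npz');P=cloud(s);C=s['color'].astype(int)
m=(P[...,2]>0.018)&(P[...,2]<0.04)&(C[...,0]>C[...,2]+25)&(C[...,0]>110)
for u0,u1 in [(188,240),(244,295)]:
    q=P[145:172,u0:u1][m[145:172,u0:u1]];b=cv2.minAreaRect((q[:,:2]*1000).astype(np.float32));print(np.round(b[0]),np.round(b[1]),b[2])
# tray rim
for f in ['scene0','side0','wrist0']:
    s=np.load('pics/'+f+'.npz');P=cloud(s).reshape(-1,3)
    k=(P[:,2]>.038)&(P[:,2]<.05)&(P[:,1]>.035)&(P[:,1]<.18)&(P[:,0]>.42)&(P[:,0]<.70)
    q=P[k];
    b=cv2.minAreaRect((q[:,:2]*1000).astype(np.float32));print(f,len(q),b)
    k=(P[:,2]>.098)&(P[:,2]<.109)&(P[:,1]>-.45)&(P[:,1]<-.25)&(P[:,0]>.4)&(P[:,0]<.72)
    q=P[k]
    if len(q)>100: print('blower',len(q),cv2.minAreaRect((q[:,:2]*1000).astype(np.float32)),np.median(q[:,2]))
    k=(P[:,2]>.046)&(P[:,2]<.053)&(P[:,1]>-.26)&(P[:,1]<-.05)&(P[:,0]>.4)&(P[:,0]<.75)
    q=P[k]
    for lo,hi in [(.4,.47),(.68,.75)]:
        r=q[(q[:,0]>lo)&(q[:,0]<hi)&(q[:,1]>-.22)]
        if len(r)>50: c=np.polyfit(r[:,1],r[:,0],1);print('rail',len(r),c,np.polyval(c,-.15))
    r=q[(q[:,1]<-.2)]
    if len(r)>30: print('stop',len(r),np.median(r,0), np.percentile(r[:,1],[2,98]))
```

```text
[456. 431.] [84. 18.] 12.518904685974121
[543. 429.] [18. 83.] 77.16947174072266
scene0 373 ((562.9686889648438, 107.62603759765625), (250.6437225341797, 125.27685546875), 3.2793991565704346)
blower 1540 ((557.6337280273438, -325.29840087890625), (263.8348083496094, 150.5749969482422), 3.3740036487579346) 0.106267067569634
rail 110 [-0.0613229   0.42850109] 0.43769952241110666
rail 130 [-0.05171423  0.70162483] 0.7093819653149249
stop 184 [ 0.60609798 -0.22652976  0.05041059] [-0.24911477 -0.20197686]
side0 414 ((563.2815551757812, 106.55073547363281), (250.19308471679688, 125.67252349853516), 2.9388368129730225)
blower 788 ((557.0980834960938, -327.27020263671875), (260.6715393066406, 149.15072631835938), 3.059929847717285) 0.10444303758633333
rail 92 [-0.05930366  0.427429  ] 0.43632454882779564
rail 74 [-0.02466111  0.70272947] 0.7064286357235229
stop 169 [ 0.55359204 -0.22916378  0.04935598] [-0.24565932 -0.20616767]
wrist0 3104 ((562.37841796875, 106.82888793945312), (246.52780151367188, 118.06459045410156), 3.147639274597168)
rail 398 [-0.0941233   0.42669637] 0.4408148683688237
rail 686 [-0.02662559  0.70333227] 0.7073261071473986
stop 1035 [ 0.59656251 -0.22803318  0.04836658] [-0.2454433  -0.20700515]
```

```bash
cat >> h.py <<'E'
from scipy.spatial.transform import Rotation as R
def to(x,y,z,ang=None):
    "travel (cm, tool axes) to world mm target; ang = wanted world angle of tool x (deg)"
    s=manip.sense();r=R.from_rotvec(s['tcp_rot']);M=r.as_matrix()
    a=np.degrees(np.arctan2(M[1,0],M[0,0]))
    print('t',round(s['t'],2),'pos',(s['eef_pos']*1000).round(1),'xang',a.round(1),'tilt',M[2,2].round(5),'F',s['ft_force'].round(1),'open',round(s['opening'],4),'gf',round(s['grasp_force'],1))
    print('travel',((np.array([x,y,z])/1000-s['eef_pos'])@M*100).round(2),'dz_rot',None if ang is None else round((a-ang+180)%360-180,1))
E
python3 -m crank '[{"delta_rot":[0,0,0],"travel":[2.9,2.7,0],"gripper":0},{"delta_rot":[0,0,-9.65],"travel":[0,0,2.4],"gripper":0},{"delta_rot":[0,0,-9.65],"travel":[0,0,2.4],"gripper":0},{"delta_rot":[0,0,-9.65],"travel":[0,0,2.4],"gripper":0},{"delta_rot":[0,0,-9.65],"travel":[0,0,2.4],"gripper":0},{"delta_rot":[0,0,-9.65],"travel":[0,0,2.4],"gripper":0},{"delta_rot":[0,0,-9.65],"travel":[0,0,2.4],"gripper":0},{"delta_rot":[0,0,-9.65],"travel":[0,0,2.4],"gripper":0},{"delta_rot":[0,0,-9.65],"travel":[0,0,2.4],"gripper":0},{"delta_rot":[0,0,0],"travel":[0,0,0],"gripper":0}]' >/dev/null; python3 -c "
from h import *
to(543,429,8,167.2)"
```

```text
t 2.45 pos [542.8 425.2  56.6] xang 167.0 tilt -0.99998 F [-0.2  0.1 -0.3] open 0.047 gf 0.0
travel [0.05 0.4  4.86] dz_rot -0.2
```

```bash
python3 -m crank '[{"delta_rot":[0,0,0],"travel":[0,0.4,2.4],"gripper":0},{"delta_rot":[0,0,0],"travel":[0,0,2.4],"gripper":0},{"delta_rot":[0,0,0],"travel":[0,0,0],"gripper":-1},{"delta_rot":[0,0,0],"travel":[0,0,0],"gripper":-1},{"delta_rot":[0,0,0],"travel":[0,0,0],"gripper":-1},{"delta_rot":[0,0,0],"travel":[0,0,0],"gripper":-1},{"delta_rot":[0,0,0],"travel":[0,0,-4],"gripper":-1},{"delta_rot":[0,0,0],"travel":[0,0,-4],"gripper":-1},{"delta_rot":[0,0,10.6],"travel":[0,0,-2],"gripper":-1},{"delta_rot":[0,0,10.6],"travel":[0,0,0],"gripper":-1},{"delta_rot":[0,0,10.6],"travel":[0,0,0],"gripper":-1},{"delta_rot":[0,0,10.6],"travel":[0,0,0],"gripper":-1},{"delta_rot":[0,0,10.6],"travel":[0,0,0],"gripper":-1},{"delta_rot":[0,0,10.6],"travel":[0,0,0],"gripper":-1},{"delta_rot":[0,0,10.4],"travel":[0,0,0],"gripper":-1},{"delta_rot":[0,0,0],"travel":[0,0,0],"gripper":-1}]' >/dev/null; python3 -c "
from h import *
to(472.5,101.9,110,93)"
```

```text
t 4.45 pos [545.  432.  112.2] xang 93.3 tilt -1.0 F [-0.3  0.1  0.8] open 0.0006 gf 0.0
travel [-32.53  -9.15   0.21] dz_rot 0.3
```

Run:
```python
from h import *
s=snap('side','s2');pulls('s2')
cv2.imwrite('pics/s2b.png',cv2.resize(cv2.imread('pics/s2.png')[220:370,120:320],(800,600)))
```

```text
[106 246  42  38 850] c [809. 435.] size [ 81. 150.] axis deg -89.7 z 0.0296
[218 273  26  16 177] c [521. 309.] size [86. 22.] axis deg 5.5 z 0.0285
[237 290  28  14 197] c [439. 320.] size [84. 25.] axis deg 12.1 z 0.0288
[190 295  48  35 391] c [500. 430.] size [ 36. 172.] axis deg -1.0 z 0.0292
[100 336  76  48 439] c [578. 652.] size [255.  15.] axis deg 3.0 z 0.0249
```

View pics/s2b.png

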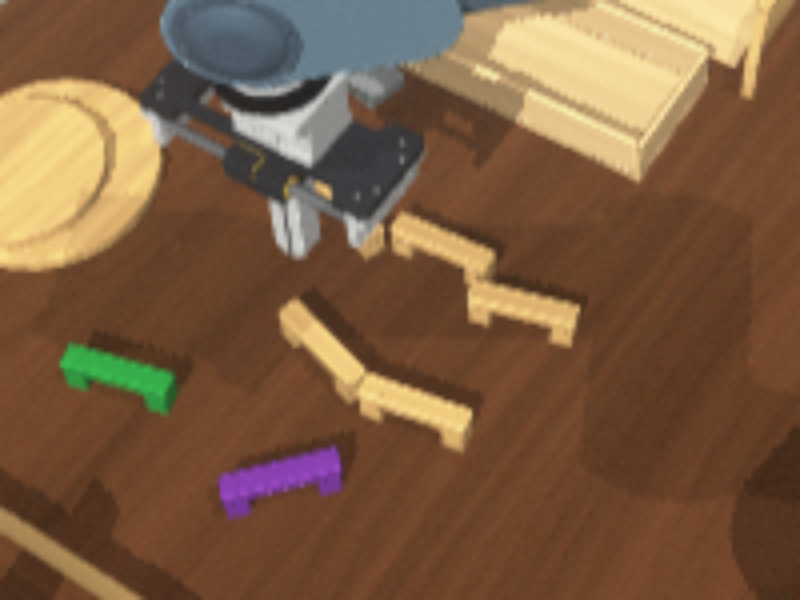

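The crop shows pull E still standing at (320,350) in the crop, unmoved; the fingers likely closed too slowly. I'll retry and check before lifting.

```bash
python3 -m crank '[{"delta_rot":[0,0,-10.6],"travel":[-0.3,-0.2,0],"gripper":0},{"delta_rot":[0,0,-10.6],"travel":[0,0,0],"gripper":0},{"delta_rot":[0,0,-10.6],"travel":[0,0,0],"gripper":0},{"delta_rot":[0,0,-10.6],"travel":[0,0,0],"gripper":0},{"delta_rot":[0,0,-10.6],"travel":[0,0,0],"gripper":0},{"delta_rot":[0,0,-10.6],"travel":[0,0,0],"gripper":0},{"delta_rot":[0,0,-10.4],"travel":[0,0,2],"gripper":0},{"delta_rot":[0,0,0],"travel":[0,0,4],"gripper":0},{"delta_rot":[0,0,0],"travel":[0,0,2.2],"gripper":0},{"delta_rot":[0,0,0],"travel":[0,0,2.2],"gripper":0},{"delta_rot":[0,0,0],"travel":[0,0,0],"gripper":0}]' |grep -E "pos|ft|opening"
python3 -m crank '[{"delta_rot":[0,0,0],"travel":[0,0,0],"gripper":-1},{"delta_rot":[0,0,0],"travel":[0,0,0],"gripper":-1},{"delta_rot":[0,0,0],"travel":[0,0,0],"gripper":-1},{"delta_rot":[0,0,0],"travel":[0,0,0],"gripper":-1}]' |grep -E "pos|ft|opening|grasp"
python3 -m crank '[{"delta_rot":[0,0,0],"travel":[0,0,0],"gripper":-1},{"delta_rot":[0,0,0],"travel":[0,0,0],"gripper":-1},{"delta_rot":[0,0,0],"travel":[0,0,0],"gripper":-1},{"delta_rot":[0,0,0],"travel":[0,0,0],"gripper":-1}]' |grep -E "pos|ft|opening|grasp"
```

```text
eef_pos: [0.5419, 0.4281, 0.0058]
ft_force: [0.1, 1.1, 0.5]
opening: 0.0469
eef_pos: [0.5433, 0.4289, 0.0083]
ft_force: [-0.2, -1.1, -0.6]
opening: 0.0107
grasp_force: 0.0
eef_pos: [0.543, 0.4288, 0.0077]
ft_force: [-0.2, 0.4, -0.7]
opening: 0.0006
grasp_force: 0.0
```

Run:
```python
from h import *
s=snap('side','s3');pulls('s3')
cv2.imwrite('pics/s3b.png',cv2.resize(cv2.imread('pics/s3.png')[220:370,120:320],(800,600)))
print(manip.sense()['t'])
```

```text
[106 246  44  39 859] c [806. 434.] size [154.  87.] axis deg 90.0 z 0.0297
[218 274  47  30 366] c [480. 316.] size [ 46. 165.] axis deg -5.3 z 0.0291
[190 296  48  34 345] c [498. 431.] size [170.  33.] axis deg 2.5 z 0.0295
[100 336  76  48 440] c [578. 653.] size [254.  15.] axis deg 2.9 z 0.0251
6.925
```

View pics/s3b.png

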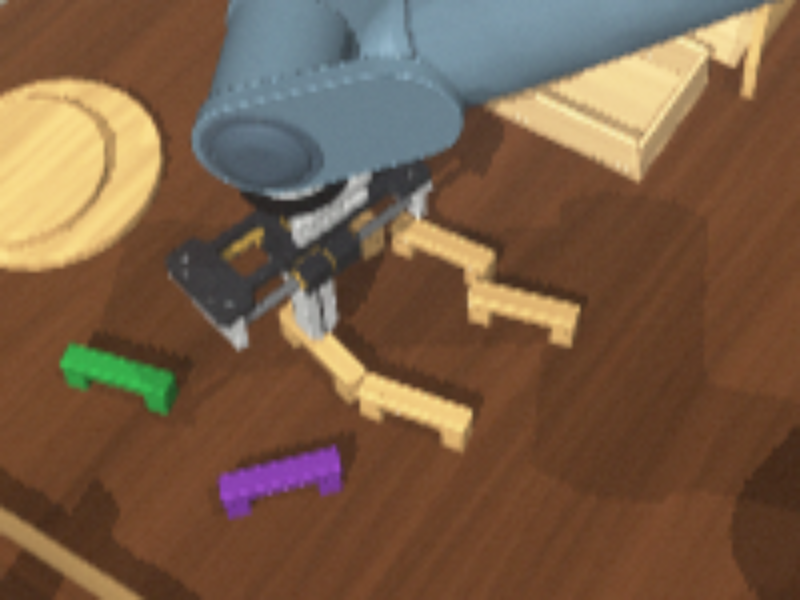

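The closed fingertips at (318,325) sit just behind the bar of E at (330,345), not around it; let me measure the offset.

Run:
```python
from h import *
s=np.load('pics/s3.npz');P=cloud(s);C=s['color'].astype(int)
for v in range(286,312,2):
    for u in range(192,206,3):
        print(u,v,C[v,u],(P[v,u]*1000).round(0),end=' | ')
    print()
print(manip.sense()['q'].round(3).tolist(),manip.sense()['eef_pos'],manip.sense()['tcp_rot'])
```

```text
192 286 [49 46 48] [529. 458. 175.] | 195 286 [55 51 56] [525. 451. 170.] | 198 286 [56 56 59] [522. 444. 163.] | 201 286 [55 53 54] [513. 442. 168.] | 204 286 [50 49 48] [512. 432. 157.] | 
192 288 [101  93  75] [535. 454. 156.] | 195 288 [55 55 59] [523. 455. 166.] | 198 288 [60 57 59] [516. 450. 166.] | 201 288 [46 47 46] [512. 444. 162.] | 204 288 [62 51 48] [512. 433. 148.] | 
192 290 [116 119 117] [526. 464. 166.] | 195 290 [161 133  75] [521. 457. 162.] | 198 290 [48 46 47] [514. 453. 163.] | 201 290 [75 76 74] [512. 444. 153.] | 204 290 [76 51 37] [578. 368.   3.] | 
192 292 [118 119 118] [525. 466. 160.] | 195 292 [189 171 143] [521. 459. 154.] | 198 292 [80 78 80] [514. 455. 156.] | 201 292 [168 169 164] [533. 425. 101.] | 204 292 [71 48 32] [573. 374.   3.] | 
192 294 [112  90  76] [602. 397.  -3.] | 195 294 [187 187 184] [539. 443. 110.] | 198 294 [167 166 163] [536. 434. 101.] | 201 294 [168 166 164] [534. 426.  92.] | 204 294 [72 50 38] [569. 379.   1.] | 
192 296 [232 191 121] [580. 418.  32.] | 195 296 [185 185 181] [540. 444.  99.] | 198 296 [166 167 166] [536. 436. 
[... 941 characters left out ...]
 | 195 306 [130  94  58] [566. 426.   0.] | 198 306 [233 193 120] [545. 433.  29.] | 201 306 [239 203 129] [536. 430.  32.] | 204 306 [247 222 140] [532. 422.  26.] | 
192 308 [99 62 38] [569. 436.  -1.] | 195 308 [103  66  42] [562. 430.  -2.] | 198 308 [176 136  88] [544. 435.  22.] | 201 308 [241 205 131] [534. 434.  29.] | 204 308 [242 209 131] [526. 429.  30.] | 
192 310 [98 64 40] [564. 442.   2.] | 195 310 [112  70  41] [558. 436.  -1.] | 198 310 [105  68  44] [547. 434.   6.] | 201 310 [239 199 126] [531. 437.  26.] | 204 310 [242 208 135] [521. 435.  32.] | 
[0.505, 0.508, 1.528, 0.0, 1.105, -0.843] [0.54304324 0.42881036 0.00773771] [-3.50133474e-01 -3.12196275e+00  1.99287332e-05]
```

Run:
```python
from h import *
for f,c in [('scene0',(650,0)),('side0',(650,0)),('s2',(545,432)),('s3',(543,429))]:
    s=np.load('pics/'+f+'.npz');P=cloud(s)*1000;C=s['color'].astype(int)
    r=np.hypot(P[...,0]-c[0],P[...,1]-c[1]);sat=C.max(-1)-C.min(-1)
    k=(r<75)&(P[...,2]>35)&(sat<15)&(C.max(-1)>90)
    print(f,np.sort(P[k][:,2])[:8].round(0),k.sum())
```

```text
scene0 [204. 207. 207. 213. 213. 214. 216. 216.] 632
side0 [212. 213. 214. 216. 217. 219. 219. 220.] 575
s2 [153. 156. 157. 157. 158. 159. 161. 162.] 620
s3 [51. 53. 53. 53. 54. 57. 58. 58.] 358
```

The fingertips really are about 43 mm above the reported TCP in all pictures, so the reading is offset; I'll descend further with force checks.

```bash
python3 -m crank '[{"delta_rot":[0,0,0],"travel":[0,0,0],"gripper":0},{"delta_rot":[0,0,0],"travel":[0,0,0],"gripper":0},{"delta_rot":[0,0,0],"travel":[0,0,0],"gripper":0},{"delta_rot":[0,0,0],"travel":[0,0,0],"gripper":0},{"delta_rot":[0,0,0],"travel":[0,0,0],"gripper":0},{"delta_rot":[0,0,0],"travel":[0,0,1],"gripper":0},{"delta_rot":[0,0,0],"travel":[0,0,1],"gripper":0},{"delta_rot":[0,0,0],"travel":[0,0,0.4],"gripper":0},{"delta_rot":[0,0,0],"travel":[0,0,0],"gripper":0}]' |grep -E "pos|ft|opening"
python3 -m crank '[{"delta_rot":[0,0,0],"travel":[0,0,0.5],"gripper":0},{"delta_rot":[0,0,0],"travel":[0,0,0.4],"gripper":0},{"delta_rot":[0,0,0],"travel":[0,0,0],"gripper":0}]' |grep -E "pos|ft|opening"
python3 -m crank '[{"delta_rot":[0,0,0],"travel":[0,0,0],"gripper":-1},{"delta_rot":[0,0,0],"travel":[0,0,0],"gripper":-1},{"delta_rot":[0,0,0],"travel":[0,0,0],"gripper":-1},{"delta_rot":[0,0,0],"travel":[0,0,0],"gripper":-1}]' |grep -E "pos|ft|opening|grasp"
```

```text
eef_pos: [0.5426, 0.4285, -0.0171]
ft_force: [-0.2, -0.5, 0.1]
opening: 0.0469
eef_pos: [0.5427, 0.4286, -0.0257]
ft_force: [0.4, -0.4, -0.4]
opening: 0.047
eef_pos: [0.5431, 0.4288, -0.0251]
ft_force: [-0.0, 0.7, 0.5]
opening: 0.0178
grasp_force: 30.0
```

```bash
python3 -m crank '[{"delta_rot":[0,0,0],"travel":[0,0,-4],"gripper":-1},{"delta_rot":[0,0,0],"travel":[0,0,-4],"gripper":-1},{"delta_rot":[0,0,10.6],"travel":[0,0,-2],"gripper":-1},{"delta_rot":[0,0,10.6],"travel":[0,0,0],"gripper":-1},{"delta_rot":[0,0,10.6],"travel":[0,0,0],"gripper":-1},{"delta_rot":[0,0,10.6],"travel":[0,0,0],"gripper":-1},{"delta_rot":[0,0,10.6],"travel":[0,0,0],"gripper":-1},{"delta_rot":[0,0,10.6],"travel":[0,0,0],"gripper":-1},{"delta_rot":[0,0,10.4],"travel":[0,0,0],"gripper":-1},{"delta_rot":[0,0,0],"travel":[0,0,0],"gripper":-1}]' >/dev/null; python3 -c "
from h import *
to(472.5,101.9,75,93)"
```

```text
t 10.18 pos [542.9 428.7  74.6] xang 93.3 tilt -1.0 F [-0.6 -0.5 -1. ] open 0.0179 gf 30.0
travel [-3.222e+01 -8.930e+00 -3.000e-02] dz_rot 0.3
```

```bash
python3 -m crank '[{"delta_rot":[0,0,0],"travel":[-4.6,-1.28,0],"gripper":-1},{"delta_rot":[0,0,0],"travel":[-4.6,-1.28,0],"gripper":-1},{"delta_rot":[0,0,0],"travel":[-4.6,-1.28,0],"gripper":-1},{"delta_rot":[0,0,0],"travel":[-4.6,-1.28,0],"gripper":-1},{"delta_rot":[0,0,0],"travel":[-4.6,-1.28,0],"gripper":-1},{"delta_rot":[0,0,0],"travel":[-4.6,-1.28,0],"gripper":-1},{"delta_rot":[0,0,0],"travel":[-4.6,-1.28,0],"gripper":-1},{"delta_rot":[0,0,0],"travel":[0,0,0],"gripper":-1},{"delta_rot":[0,0,0],"travel":[0,0,3],"gripper":-1},{"delta_rot":[0,0,0],"travel":[0,0,0],"gripper":-1}]' >/dev/null; python3 -c "
from h import *
to(472.5,101.9,-17,93)"
```

```text
t 11.43 pos [469.7 102.9  43. ] xang 93.3 tilt -0.99999 F [ 0.3 -0.1 -0.4] open 0.0178 gf 30.0
travel [-0.12  0.3   6.  ] dz_rot 0.3
```

```bash
python3 -m crank '[{"delta_rot":[0,0,0],"travel":[0,0.5,2],"gripper":-1},{"delta_rot":[0,0,0],"travel":[0,0,2],"gripper":-1},{"delta_rot":[0,0,0],"travel":[0,0,2],"gripper":-1},{"delta_rot":[0,0,0],"travel":[0,0,0],"gripper":-1},{"delta_rot":[0,0,0],"travel":[0,0,0],"gripper":-0.45},{"delta_rot":[0,0,0],"travel":[0,0,0],"gripper":-0.45},{"delta_rot":[0,0,0],"travel":[0,0,0],"gripper":-0.45}]' |grep -E "pos|ft|opening"
python3 -m crank '[{"delta_rot":[0,0,0],"travel":[0,0,-3],"gripper":-0.45},{"delta_rot":[0,0,0],"travel":[0,0,-4],"gripper":-0.4},{"delta_rot":[0,0,0],"travel":[0,0,-2],"gripper":0},{"delta_rot":[0,0,0],"travel":[0,0,0],"gripper":0}]' |grep -E "pos|ft|opening"
python3 - <<'E'
from h import *
s=snap('scene','c4');to(440,321,60,17.3)
cv2.imwrite('pics/c4b.png',cv2.resize(cv2.imread('pics/c4.png')[120:290,160:360],(800,600)))
E
```

```text
eef_pos: [0.4773, 0.1026, -0.0144]
ft_force: [0.5, -0.2, 0.9]
opening: 0.0258
eef_pos: [0.4782, 0.1026, 0.0767]
ft_force: [-0.1, 0.4, -0.1]
opening: 0.0444
t 12.85 pos [477.  102.5  75.2] xang 93.2 tilt -1.0 F [ 0.   0.3 -0.1] open 0.0463 gf 0.0
travel [22.02 -2.47  1.51] dz_rot 75.9
```

View pics/c4b.png

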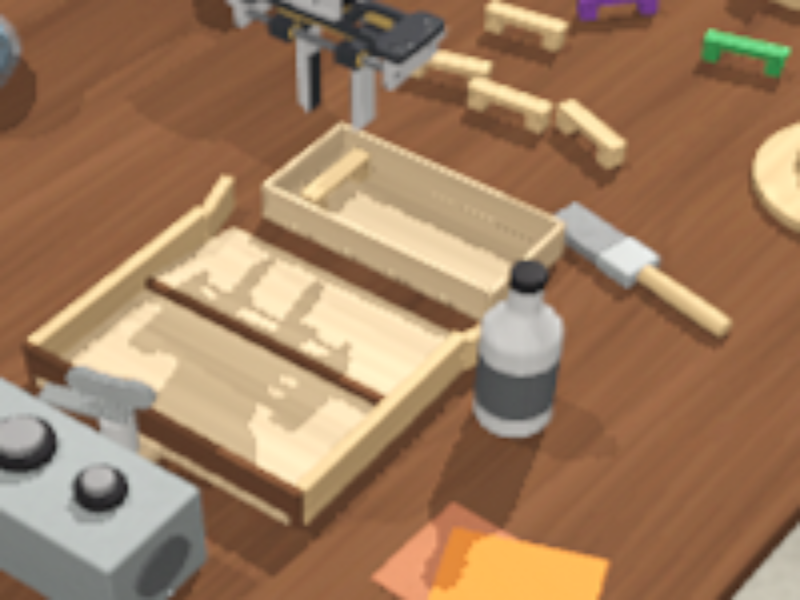

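The crop shows the first pull standing in the tray's left end at (337,175); other four pulls are undisturbed.

```bash
python3 -m crank '[{"delta_rot":[0,0,0],"travel":[5.5,-0.62,0],"gripper":0},{"delta_rot":[0,0,0],"travel":[5.5,-0.62,0],"gripper":0},{"delta_rot":[0,0,0],"travel":[5.5,-0.62,0],"gripper":0},{"delta_rot":[0,0,0],"travel":[5.5,-0.62,0],"gripper":0},{"delta_rot":[0,0,9.5],"travel":[0,0,0.8],"gripper":0},{"delta_rot":[0,0,9.5],"travel":[0,0,0.8],"gripper":0},{"delta_rot":[0,0,9.5],"travel":[0,0,0.8],"gripper":0},{"delta_rot":[0,0,9.5],"travel":[0,0,0.8],"gripper":0},{"delta_rot":[0,0,9.5],"travel":[0,0,0.8],"gripper":0},{"delta_rot":[0,0,9.5],"travel":[0,0,0.8],"gripper":0},{"delta_rot":[0,0,9.5],"travel":[0,0,0.8],"gripper":0},{"delta_rot":[0,0,9.5],"travel":[0,0,0.8],"gripper":0},{"delta_rot":[0,0,0],"travel":[0,0,0],"gripper":0}]' >/dev/null; python3 -c "
from h import *
to(440,321,-28,17.3);snap('side','s5');pulls('s5')"
```

```text
t 14.47 pos [437.8 320.    8.6] xang 17.3 tilt -0.99999 F [ 0.8 -0.  -0.6] open 0.047 gf 0.0
travel [ 0.26 -0.03  3.66] dz_rot 0.0
[106 247  42  36 835] c [810. 439.] size [144.  81.] axis deg 90.0 z 0.0297
[197 260  19  22 156] c [609. 320.] size [20. 86.] axis deg -19.5 z 0.0295
[210 314  29  17 211] c [453. 429.] size [84. 22.] axis deg 8.8 z 0.0295
[100 336  76  48 441] c [579. 652.] size [255.  15.] axis deg 2.9 z 0.0249
```

```bash
python3 -m crank '[{"delta_rot":[0,0,0],"travel":[0.2,0,1.9],"gripper":0},{"delta_rot":[0,0,0],"travel":[0,0,1.8],"gripper":0},{"delta_rot":[0,0,0],"travel":[0,0,0],"gripper":0},{"delta_rot":[0,0,0],"travel":[0,0,0],"gripper":-1},{"delta_rot":[0,0,0],"travel":[0,0,0],"gripper":-1},{"delta_rot":[0,0,0],"travel":[0,0,0],"gripper":-1},{"delta_rot":[0,0,0],"travel":[0,0,0],"gripper":-1},{"delta_rot":[0,0,0],"travel":[0,0,-4],"gripper":-1},{"delta_rot":[0,0,0],"travel":[0,0,-4],"gripper":-1},{"delta_rot":[0,0,-9.5],"travel":[0,0,-2],"gripper":-1},{"delta_rot":[0,0,-9.5],"travel":[0,0,0],"gripper":-1},{"delta_rot":[0,0,-9.5],"travel":[0,0,0],"gripper":-1},{"delta_rot":[0,0,-9.5],"travel":[0,0,0],"gripper":-1},{"delta_rot":[0,0,-9.5],"travel":[0,0,0],"gripper":-1},{"delta_rot":[0,0,-9.5],"travel":[0,0,0],"gripper":-1},{"delta_rot":[0,0,-9.5],"travel":[0,0,0],"gripper":-1},{"delta_rot":[0,0,-9.5],"travel":[0,0,0],"gripper":-1},{"delta_rot":[0,0,0],"travel":[0,0,0],"gripper":-1}]' >/dev/null; python3 -c "
from h import *
to(519,104.3,40,93)"
```

```text
t 16.77 pos [441.3 321.4  73.7] xang 93.1 tilt -1.0 F [ 0.5 -0.6 -0.1] open 0.0179 gf 30.0
travel [-22.1    6.59   3.37] dz_rot 0.1
```

```bash
python3 -m crank '[{"delta_rot":[0,0,0],"travel":[-5.5,1.65,0],"gripper":-1},{"delta_rot":[0,0,0],"travel":[-5.5,1.65,0],"gripper":-1},{"delta_rot":[0,0,0],"travel":[-5.5,1.65,0],"gripper":-1},{"delta_rot":[0,0,0],"travel":[-5.5,1.65,0],"gripper":-1},{"delta_rot":[0,0,0],"travel":[0,0,0],"gripper":-1},{"delta_rot":[0,0,0],"travel":[0,0,2.5],"gripper":-1},{"delta_rot":[0,0,0],"travel":[0,0,0],"gripper":-1}]' >/dev/null; python3 -c "
from h import *
to(520,104.3,-18,93)"
```

```text
t 17.65 pos [517.3 106.3  46.9] xang 93.2 tilt -0.99999 F [-0.2 -0.1 -0.1] open 0.0176 gf 30.0
travel [-0.22  0.29  6.49] dz_rot 0.2
```

```bash
python3 -m crank '[{"delta_rot":[0,0,0],"travel":[-0.2,0.3,2],"gripper":-1},{"delta_rot":[0,0,0],"travel":[0,0,2.2],"gripper":-1},{"delta_rot":[0,0,0],"travel":[0,0,2.1],"gripper":-1},{"delta_rot":[0,0,0],"travel":[0,0,0],"gripper":-1},{"delta_rot":[0,0,0],"travel":[0,0,0],"gripper":-0.42},{"delta_rot":[0,0,0],"travel":[0,0,0],"gripper":-0.42},{"delta_rot":[0,0,0],"travel":[0,0,0],"gripper":-0.42},{"delta_rot":[0,0,0],"travel":[0,0,-3],"gripper":-0.42},{"delta_rot":[0,0,0],"travel":[0,0,-4],"gripper":-0.4},{"delta_rot":[0,0,0],"travel":[0,0,-2],"gripper":0},{"delta_rot":[0,0,0],"travel":[0,0,0],"gripper":0}]' |grep -E "pos|ft|opening"
python3 - <<'E'
from h import *
to(522,310,-28,7);snap('scene','c6')
cv2.imwrite('pics/c6b.png',cv2.resize(cv2.imread('pics/c6.png')[120:240,200:360],(800,600)))
E
```

```text
eef_pos: [0.5244, 0.1036, 0.0779]
ft_force: [-0.4, -0.2, -0.1]
opening: 0.0446
t 19.02 pos [524.4 103.6  77.9] xang 93.2 tilt -0.99999 F [-0.4 -0.2 -0.1] open 0.0446 gf 0.0
travel [20.62  0.86 10.59] dz_rot 86.2
```

View pics/c6b.png

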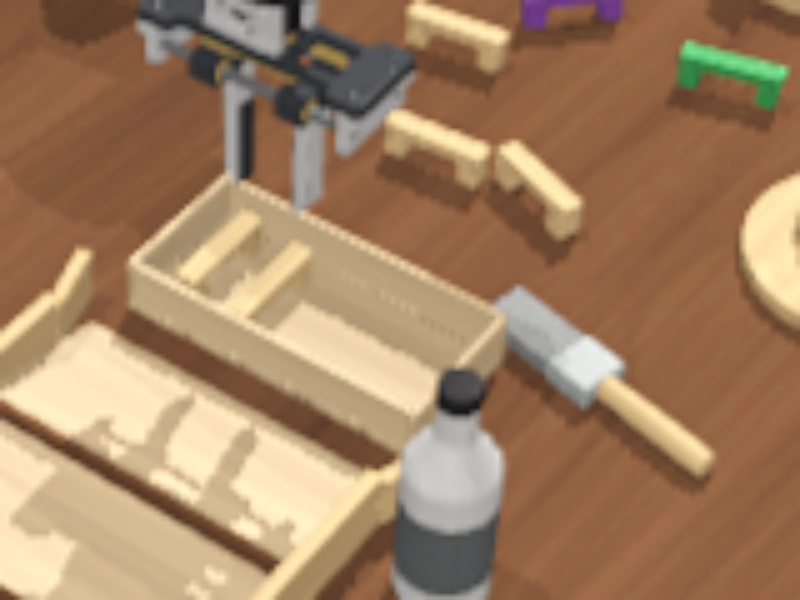

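Two pulls stand in the tray at (220,245) and (275,280); three remain.

```bash
python3 -m crank '[{"delta_rot":[0,0,0],"travel":[5.15,0.22,0],"gripper":0},{"delta_rot":[0,0,0],"travel":[5.15,0.22,0],"gripper":0},{"delta_rot":[0,0,0],"travel":[5.15,0.22,0],"gripper":0},{"delta_rot":[0,0,0],"travel":[5.15,0.22,0],"gripper":0},{"delta_rot":[0,0,9.55],"travel":[0,0,0.75],"gripper":0},{"delta_rot":[0,0,9.55],"travel":[0,0,0.75],"gripper":0},{"delta_rot":[0,0,9.55],"travel":[0,0,0.75],"gripper":0},{"delta_rot":[0,0,9.55],"travel":[0,0,0.75],"gripper":0},{"delta_rot":[0,0,9.55],"travel":[0,0,0.75],"gripper":0},{"delta_rot":[0,0,9.55],"travel":[0,0,0.75],"gripper":0},{"delta_rot":[0,0,9.55],"travel":[0,0,0.75],"gripper":0},{"delta_rot":[0,0,9.55],"travel":[0,0,0.75],"gripper":0},{"delta_rot":[0,0,9.55],"travel":[0,0,0.75],"gripper":0},{"delta_rot":[0,0,0],"travel":[0,0,0],"gripper":0}]' >/dev/null; python3 -c "
from h import *
to(522,310,-28,7);snap('side','s7');pulls('s7')"
```

```text
t 20.82 pos [518.2 309.1   5.9] xang 7.4 tilt -0.99999 F [ 0.1  0.1 -0.8] open 0.0471 gf 0.0
travel [ 0.4  -0.05  3.39] dz_rot 0.4
[105 247  43  36 848] c [809. 438.] size [ 81. 147.] axis deg -89.7 z 0.0295
[229 277  15  13 101] c [505. 306.] size [50. 20.] axis deg 6.3 z 0.0287
[210 314  29  16 206] c [453. 429.] size [85. 21.] axis deg 12.6 z 0.0293
[100 336  76  48 438] c [578. 652.] size [255.  15.] axis deg 2.8 z 0.025
```

```bash
python3 -m crank '[{"delta_rot":[0,0,0],"travel":[0.3,0,1.7],"gripper":0},{"delta_rot":[0,0,0],"travel":[0,0,1.7],"gripper":0},{"delta_rot":[0,0,0],"travel":[0,0,0],"gripper":0},{"delta_rot":[0,0,0],"travel":[0,0,0],"gripper":-1},{"delta_rot":[0,0,0],"travel":[0,0,0],"gripper":-1},{"delta_rot":[0,0,0],"travel":[0,0,0],"gripper":-1},{"delta_rot":[0,0,0],"travel":[0,0,0],"gripper":-1},{"delta_rot":[0,0,0],"travel":[0,0,-4],"gripper":-1},{"delta_rot":[0,0,0],"travel":[0,0,-4],"gripper":-1},{"delta_rot":[0,0,-9.55],"travel":[0,0,-2],"gripper":-1},{"delta_rot":[0,0,-9.55],"travel":[0,0,0],"gripper":-1},{"delta_rot":[0,0,-9.55],"travel":[0,0,0],"gripper":-1},{"delta_rot":[0,0,-9.55],"travel":[0,0,0],"gripper":-1},{"delta_rot":[0,0,-9.55],"travel":[0,0,0],"gripper":-1},{"delta_rot":[0,0,-9.55],"travel":[0,0,0],"gripper":-1},{"delta_rot":[0,0,-9.55],"travel":[0,0,0],"gripper":-1},{"delta_rot":[0,0,-9.55],"travel":[0,0,0],"gripper":-1},{"delta_rot":[0,0,-9.55],"travel":[0,0,0],"gripper":-1},{"delta_rot":[0,0,0],"travel":[0,0,0],"gripper":-1}]' >/dev/null; python3 -c "
from h import *
to(565,106.8,40,93)"
```

```text
t 23.25 pos [522.8 310.2  74.2] xang 93.1 tilt -1.0 F [-0.1 -0.1 -1.2] open 0.018 gf 30.0
travel [-20.53   3.11   3.42] dz_rot 0.1
```

```bash
python3 -m crank '[{"delta_rot":[0,0,0],"travel":[-5.1,0.78,0],"gripper":-1},{"delta_rot":[0,0,0],"travel":[-5.1,0.78,0],"gripper":-1},{"delta_rot":[0,0,0],"travel":[-5.1,0.78,0],"gripper":-1},{"delta_rot":[0,0,0],"travel":[-5.1,0.78,0],"gripper":-1},{"delta_rot":[0,0,0],"travel":[0,0,0],"gripper":-1},{"delta_rot":[0,0,0],"travel":[0,0,2.5],"gripper":-1},{"delta_rot":[0,0,0],"travel":[0,0,0],"gripper":-1}]' >/dev/null; python3 -c "
from h import *
to(565,106.8,-18,93)"
```

```text
t 24.12 pos [563.4 109.1  47.3] xang 93.2 tilt -0.99999 F [-0.  -0.5 -1. ] open 0.0179 gf 30.0
travel [-0.24  0.18  6.53] dz_rot 0.2
```

```bash
python3 -m crank '[{"delta_rot":[0,0,0],"travel":[-0.2,0.2,2],"gripper":-1},{"delta_rot":[0,0,0],"travel":[0,0,2.2],"gripper":-1},{"delta_rot":[0,0,0],"travel":[0,0,2.2],"gripper":-1},{"delta_rot":[0,0,0],"travel":[0,0,0],"gripper":-1},{"delta_rot":[0,0,0],"travel":[0,0,0],"gripper":-0.42},{"delta_rot":[0,0,0],"travel":[0,0,0],"gripper":-0.42},{"delta_rot":[0,0,0],"travel":[0,0,0],"gripper":-0.42},{"delta_rot":[0,0,0],"travel":[0,0,-3],"gripper":-0.42},{"delta_rot":[0,0,0],"travel":[0,0,-4],"gripper":-0.4},{"delta_rot":[0,0,0],"travel":[0,0,-2],"gripper":0},{"delta_rot":[0,0,0],"travel":[0,0,0],"gripper":0}]' |grep -E "pos|ft|opening"
python3 - <<'E'
from h import *
to(608,321,-28,162.4);snap('side','s8');pulls('s8')
E
```

```text
eef_pos: [0.5689, 0.1063, 0.0769]
ft_force: [0.5, -0.3, -0.5]
opening: 0.0446
t 25.5 pos [568.9 106.3  76.9] xang 93.2 tilt -0.99999 F [ 0.5 -0.3 -0.5] open 0.0446 gf 0.0
travel [21.22  5.06 10.5 ] dz_rot -69.2
[105 244  45  40 860] c [809. 430.] size [ 82. 163.] axis deg -89.8 z 0.0297
[197 260  19  21 153] c [608. 320.] size [20. 87.] axis deg -18.7 z 0.0289
[210 314  29  17 212] c [453. 429.] size [83. 24.] axis deg 10.0 z 0.0291
[100 336  76  48 440] c [578. 653.] size [253.  15.] axis deg 3.2 z 0.0252
```

```bash
python3 -m crank '[{"delta_rot":[0,0,0],"travel":[5.3,1.26,0],"gripper":0},{"delta_rot":[0,0,0],"travel":[5.3,1.26,0],"gripper":0},{"delta_rot":[0,0,0],"travel":[5.3,1.26,0],"gripper":0},{"delta_rot":[0,0,0],"travel":[5.3,1.26,0],"gripper":0},{"delta_rot":[0,0,-9.9],"travel":[0,0,0.9],"gripper":0},{"delta_rot":[0,0,-9.9],"travel":[0,0,0.9],"gripper":0},{"delta_rot":[0,0,-9.9],"travel":[0,0,0.9],"gripper":0},{"delta_rot":[0,0,-9.9],"travel":[0,0,0.9],"gripper":0},{"delta_rot":[0,0,-9.9],"travel":[0,0,0.9],"gripper":0},{"delta_rot":[0,0,-9.9],"travel":[0,0,0.9],"gripper":0},{"delta_rot":[0,0,-9.9],"travel":[0,0,0.9],"gripper":0},{"delta_rot":[0,0,0],"travel":[0,0,0],"gripper":0}]' >/dev/null; python3 -c "
from h import *
to(608,321,-28,162.4);snap('side','s9');pulls('s9')"
```

```text
t 27.05 pos [603.9 320.    8.9] xang 162.4 tilt -0.99998 F [1.3 0.3 0.6] open 0.0471 gf 0.0
travel [-0.38  0.23  3.69] dz_rot -0.0
[106 246  41  37 843] c [808. 437.] size [149.  83.] axis deg 90.0 z 0.0296
[200 260  16  22 134] c [606. 320.] size [21. 85.] axis deg -19.1 z 0.0293
[210 314  29  16 210] c [453. 430.] size [84. 22.] axis deg 12.3 z 0.0292
[100 336  76  48 438] c [579. 652.] size [254.  15.] axis deg 3.0 z 0.025
```

```bash
python3 -m crank '[{"delta_rot":[0,0,0],"travel":[-0.3,0.2,1.9],"gripper":0},{"delta_rot":[0,0,0],"travel":[0,0,1.8],"gripper":0},{"delta_rot":[0,0,0],"travel":[0,0,0],"gripper":0},{"delta_rot":[0,0,0],"travel":[0,0,0],"gripper":-1},{"delta_rot":[0,0,0],"travel":[0,0,0],"gripper":-1},{"delta_rot":[0,0,0],"travel":[0,0,0],"gripper":-1},{"delta_rot":[0,0,0],"travel":[0,0,0],"gripper":-1},{"delta_rot":[0,0,0],"travel":[0,0,-4],"gripper":-1},{"delta_rot":[0,0,0],"travel":[0,0,-4],"gripper":-1},{"delta_rot":[0,0,9.9],"travel":[0,0,-2],"gripper":-1},{"delta_rot":[0,0,9.9],"travel":[0,0,0],"gripper":-1},{"delta_rot":[0,0,9.9],"travel":[0,0,0],"gripper":-1},{"delta_rot":[0,0,9.9],"travel":[0,0,0],"gripper":-1},{"delta_rot":[0,0,9.9],"travel":[0,0,0],"gripper":-1},{"delta_rot":[0,0,9.9],"travel":[0,0,0],"gripper":-1},{"delta_rot":[0,0,9.9],"travel":[0,0,0],"gripper":-1},{"delta_rot":[0,0,0],"travel":[0,0,0],"gripper":-1}]' >/dev/null; python3 -c "
from h import *
to(607,109.3,40,93)"
```

```text
t 29.23 pos [609.5 321.8  75.2] xang 93.3 tilt -1.0 F [-0.  -0.9 -1.3] open 0.0177 gf 30.0
travel [-21.2   -1.47   3.52] dz_rot 0.3
```

```bash
python3 -m crank '[{"delta_rot":[0,0,0],"travel":[-5.3,-0.37,0],"gripper":-1},{"delta_rot":[0,0,0],"travel":[-5.3,-0.37,0],"gripper":-1},{"delta_rot":[0,0,0],"travel":[-5.3,-0.37,0],"gripper":-1},{"delta_rot":[0,0,0],"travel":[-5.3,-0.37,0],"gripper":-1},{"delta_rot":[0,0,0],"travel":[0,0,0],"gripper":-1},{"delta_rot":[0,0,0],"travel":[0,0,2.5],"gripper":-1},{"delta_rot":[0,0,0],"travel":[0,0,0],"gripper":-1}]' >/dev/null; python3 -c "
from h import *
to(608,109.3,-18,93)"
```

```text
t 30.1 pos [604.8 110.2  48.3] xang 93.3 tilt -0.99999 F [ 0.3  0.9 -0.7] open 0.018 gf 30.0
travel [-0.11  0.35  6.63] dz_rot 0.3
```

```bash
python3 -m crank '[{"delta_rot":[0,0,0],"travel":[-0.1,0.4,2.2],"gripper":-1},{"delta_rot":[0,0,0],"travel":[0,0,2.2],"gripper":-1},{"delta_rot":[0,0,0],"travel":[0,0,2.2],"gripper":-1},{"delta_rot":[0,0,0],"travel":[0,0,0],"gripper":-1},{"delta_rot":[0,0,0],"travel":[0,0,0],"gripper":-0.42},{"delta_rot":[0,0,0],"travel":[0,0,0],"gripper":-0.42},{"delta_rot":[0,0,0],"travel":[0,0,0],"gripper":-0.42},{"delta_rot":[0,0,0],"travel":[0,0,-3],"gripper":-0.42},{"delta_rot":[0,0,0],"travel":[0,0,-4],"gripper":-0.4},{"delta_rot":[0,0,0],"travel":[0,0,-2],"gripper":0},{"delta_rot":[0,0,0],"travel":[0,0,0],"gripper":0}]' |grep -E "pos|ft|opening"
python3 - <<'E'
from h import *
to(455,430.5,-28,12.5)
E
```

```text
eef_pos: [0.612, 0.1086, 0.076]
ft_force: [0.1, 0.1, -0.4]
opening: 0.0447
t 31.48 pos [612.  108.6  76. ] xang 93.2 tilt -0.99999 F [ 0.1  0.1 -0.4] open 0.0447 gf 0.0
travel [ 33.02 -13.92  10.34] dz_rot 80.7
```

```bash
python3 -m crank '[{"delta_rot":[0,0,0],"travel":[5.5,-2.25,0],"gripper":0},{"delta_rot":[0,0,0],"travel":[5.5,-2.25,0],"gripper":0},{"delta_rot":[0,0,0],"travel":[5.5,-2.25,0],"gripper":0},{"delta_rot":[0,0,0],"travel":[5.5,-2.25,0],"gripper":0},{"delta_rot":[0,0,0],"travel":[5.5,-2.25,0],"gripper":0},{"delta_rot":[0,0,0],"travel":[5.5,-2.25,0],"gripper":0},{"delta_rot":[0,0,10.1],"travel":[0,0,0.8],"gripper":0},{"delta_rot":[0,0,10.1],"travel":[0,0,0.8],"gripper":0},{"delta_rot":[0,0,10.1],"travel":[0,0,0.8],"gripper":0},{"delta_rot":[0,0,10.1],"travel":[0,0,0.8],"gripper":0},{"delta_rot":[0,0,10.1],"travel":[0,0,0.8],"gripper":0},{"delta_rot":[0,0,10.1],"travel":[0,0,0.8],"gripper":0},{"delta_rot":[0,0,10.1],"travel":[0,0,0.8],"gripper":0},{"delta_rot":[0,0,10.1],"travel":[0,0,0.8],"gripper":0},{"delta_rot":[0,0,0],"travel":[0,0,0],"gripper":0}]' >/dev/null; python3 -c "
from h import *
to(455,430.5,-28,12.5);snap('side','s10');pulls('s10')"
```

```text
t 33.35 pos [455.7 429.3   7.5] xang 12.5 tilt -0.99999 F [ 0.4 -0.  -0.1] open 0.0468 gf 0.0
travel [-0.03 -0.14  3.55] dz_rot 0.0
[106 246  42  37 848] c [809. 433.] size [ 82. 155.] axis deg -89.9 z 0.0296
[222 317  17  14 125] c [439. 426.] size [55. 19.] axis deg 8.0 z 0.0291
[100 336  76  48 440] c [578. 653.] size [254.  16.] axis deg 3.0 z 0.0252
```

```bash
python3 -m crank '[{"delta_rot":[0,0,0],"travel":[0,-0.1,1.8],"gripper":0},{"delta_rot":[0,0,0],"travel":[0,0,1.7],"gripper":0},{"delta_rot":[0,0,0],"travel":[0,0,0],"gripper":0},{"delta_rot":[0,0,0],"travel":[0,0,0],"gripper":-1},{"delta_rot":[0,0,0],"travel":[0,0,0],"gripper":-1},{"delta_rot":[0,0,0],"travel":[0,0,0],"gripper":-1},{"delta_rot":[0,0,0],"travel":[0,0,0],"gripper":-1},{"delta_rot":[0,0,0],"travel":[0,0,-4],"gripper":-1},{"delta_rot":[0,0,0],"travel":[0,0,-4],"gripper":-1},{"delta_rot":[0,0,-10.1],"travel":[0,0,-2],"gripper":-1},{"delta_rot":[0,0,-10.1],"travel":[0,0,0],"gripper":-1},{"delta_rot":[0,0,-10.1],"travel":[0,0,0],"gripper":-1},{"delta_rot":[0,0,-10.1],"travel":[0,0,0],"gripper":-1},{"delta_rot":[0,0,-10.1],"travel":[0,0,0],"gripper":-1},{"delta_rot":[0,0,-10.1],"travel":[0,0,0],"gripper":-1},{"delta_rot":[0,0,-10.1],"travel":[0,0,0],"gripper":-1},{"delta_rot":[0,0,-10.1],"travel":[0,0,0],"gripper":-1},{"delta_rot":[0,0,0],"travel":[0,0,0],"gripper":-1}]' >/dev/null; python3 -c "
from h import *
to(649,111.5,40,93)"
```

```text
t 35.65 pos [457.1 431.4  75.2] xang 93.1 tilt -1.0 F [ 0.3  0.8 -0.2] open 0.0183 gf 29.9
travel [-32.98  17.44   3.52] dz_rot 0.1
```

```bash
python3 -m crank '[{"delta_rot":[0,0,0],"travel":[-4.7,2.5,0],"gripper":-1},{"delta_rot":[0,0,0],"travel":[-4.7,2.5,0],"gripper":-1},{"delta_rot":[0,0,0],"travel":[-4.7,2.5,0],"gripper":-1},{"delta_rot":[0,0,0],"travel":[-4.7,2.5,0],"gripper":-1},{"delta_rot":[0,0,0],"travel":[-4.7,2.5,0],"gripper":-1},{"delta_rot":[0,0,0],"travel":[-4.7,2.5,0],"gripper":-1},{"delta_rot":[0,0,0],"travel":[-4.7,2.5,0],"gripper":-1},{"delta_rot":[0,0,0],"travel":[0,0,0],"gripper":-1},{"delta_rot":[0,0,0],"travel":[0,0,2.5],"gripper":-1},{"delta_rot":[0,0,0],"travel":[0,0,0],"gripper":-1}]' >/dev/null; python3 -c "
from h import *
to(649,111.5,-18,93)"
```

```text
t 36.9 pos [647.8 113.7  47.9] xang 93.1 tilt -0.99999 F [-0.5 -0.3 -0.7] open 0.0179 gf 29.9
travel [-0.23  0.14  6.59] dz_rot 0.1
```

```bash
python3 -m crank '[{"delta_rot":[0,0,0],"travel":[-0.2,0.1,2.2],"gripper":-1},{"delta_rot":[0,0,0],"travel":[0,0,2.2],"gripper":-1},{"delta_rot":[0,0,0],"travel":[0,0,2.2],"gripper":-1},{"delta_rot":[0,0,0],"travel":[0,0,0],"gripper":-1},{"delta_rot":[0,0,0],"travel":[0,0,0],"gripper":-0.45},{"delta_rot":[0,0,0],"travel":[0,0,0],"gripper":-0.45},{"delta_rot":[0,0,0],"travel":[0,0,0],"gripper":-0.45},{"delta_rot":[0,0,0],"travel":[0,0,-3],"gripper":-0.45},{"delta_rot":[0,0,0],"travel":[0,0,-4],"gripper":-0.45},{"delta_rot":[0,0,0],"travel":[4,-2,-4],"gripper":-0.45},{"delta_rot":[0,0,0],"travel":[4,-2,-4],"gripper":-1},{"delta_rot":[0,0,0],"travel":[4,-2.5,-3],"gripper":-1},{"delta_rot":[0,0,0],"travel":[0,0,0],"gripper":-1}]' |grep -E "pos|ft|opening"
python3 - <<'E'
from h import *
s=snap('scene','c11');snap('side','s11');snap('wrist','w11')
for f in ['s11','w11']:
    s=np.load('pics/'+f+'.npz');P=cloud(s).reshape(-1,3)
    k=(P[:,2]>.041)&(P[:,2]<.049)&(P[:,1]>.035)&(P[:,1]<.18)&(P[:,0]>.42)&(P[:,0]<.70)
    print(f,cv2.minAreaRect((P[k,:2]*1000).astype(np.float32)))
cv2.imwrite('pics/c11b.png',cv2.resize(cv2.imread('pics/c11.png')[120:300,100:340],(800,600)))
E
```

```text
eef_pos: [0.5804, 0.2297, 0.1682]
ft_force: [0.1, 0.2, -0.6]
opening: 0.001
s11 ((562.848388671875, 107.49172973632812), (246.0634765625, 123.97258758544922), 3.012895107269287)
w11 ((562.3933715820312, 118.96047973632812), (246.08096313476562, 96.77007293701172), 3.623901605606079)
```

View pics/c11b.png

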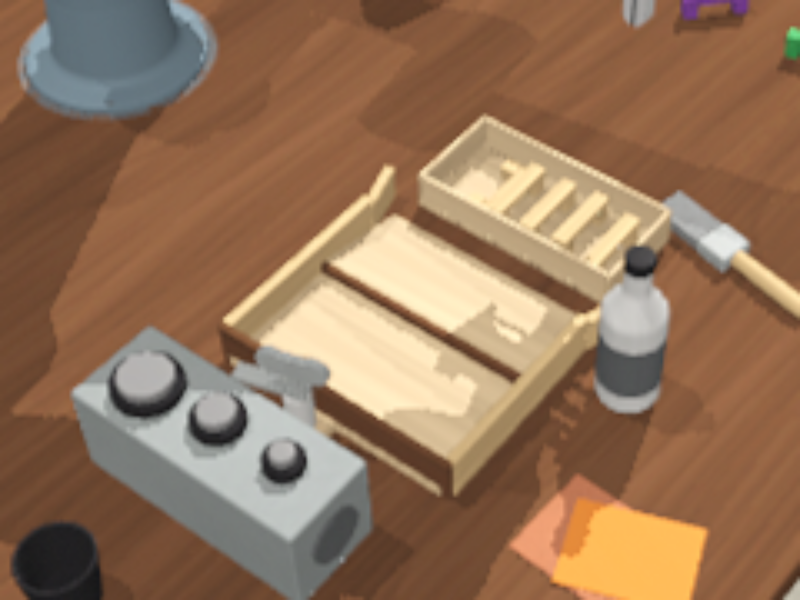

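Four pulls are neat; the first one seems displaced near (510,170). Enlarging from the side view.

Run:
```python
from h import *
a=cv2.resize(cv2.imread('pics/s11.png')[195:275,205:315],(550,400),interpolation=cv2.INTER_CUBIC)
b=cv2.resize(cv2.imread('pics/c11.png')[150:215,220:305],(500,382),interpolation=cv2.INTER_CUBIC)
im=np.zeros((600,800,3),np.uint8);im[:300,:412]=cv2.resize(a,(412,300));im[300:,:392]=cv2.resize(b,(392,300))
w=cv2.imread('pics/w11.png');im[:,412:]=cv2.resize(w[100:384,100:412],(388,600)) 
cv2.imwrite('pics/m11.png',im)
```

```text
(no output)
```

View pics/m11.png

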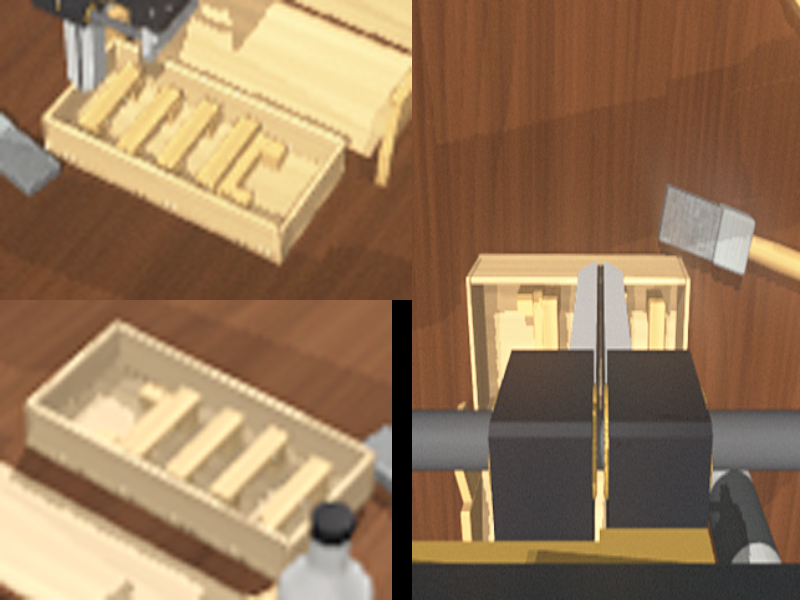

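The first pull has been knocked onto its side in the tray beside the second, still flat on the floor, so all five are in. Now locate the lip, rails, wing and keys precisely.

Run:
```python
from h import *
th=np.radians(3.1)
ex=np.array([np.cos(th),np.sin(th)]);ey=np.array([-ex[1],ex[0]])
def st(P,d): q=P[:,:2]*1000-d; return np.c_[q@ex,q@ey,P[:,2]*1000]
d=np.array([573.5,-160.])
for f in ['wrist0','side0','scene0','c11','s11']:
    s=np.load('pics/'+f+'.npz');P=cloud(s).reshape(-1,3);P=P[np.isfinite(P[:,0])];Q=st(P,d)
    print(f)
    for nm,c in [('lip',(abs(Q[:,0])<110)&(Q[:,2]>20)&(Q[:,2]<27)&(abs(Q[:,1]-68)<25)),
        ('railL',(abs(Q[:,0]+136)<12)&(Q[:,2]>46)&(Q[:,2]<53)&(Q[:,1]>-50)&(Q[:,1]<140)),
        ('railR',(abs(Q[:,0]-136)<12)&(Q[:,2]>46)&(Q[:,2]<53)&(Q[:,1]>-50)&(Q[:,1]<140)),
        ('stop',(abs(Q[:,0])<100)&(Q[:,2]>46)&(Q[:,2]<53)&(abs(Q[:,1]+70)<20)),
        ('blow',(abs(Q[:,0])<170)&(Q[:,2]>102)&(Q[:,2]<108)&(abs(Q[:,1]+186)<60)&(Q[:,1]<-130))]:
        q=Q[c]
        if len(q)>30: print(' ',nm,len(q),np.percentile(q,[3,50,97],axis=0)[:,:2].round(0).tolist(),'slope',(np.polyfit(q[:,1],q[:,0],1)[0] if 'rail' in nm else np.polyfit(q[:,0],q[:,1],1)[0]).round(3))
```

```text
wrist0
  lip 1518 [[-105.0, 63.0], [27.0, 73.0], [105.0, 85.0]] slope -0.001
  railL 553 [[-141.0, 34.0], [-134.0, 99.0], [-130.0, 138.0]] slope -0.025
  railR 823 [[130.0, 5.0], [135.0, 75.0], [141.0, 136.0]] slope -0.005
  stop 802 [[-93.0, -82.0], [-6.0, -69.0], [93.0, -65.0]] slope 0.009
side0
  lip 283 [[-102.0, 62.0], [-1.0, 75.0], [100.0, 91.0]] slope 0.012
  railL 105 [[-142.0, -46.0], [-137.0, 43.0], [-131.0, 136.0]] slope -0.008
  railR 84 [[129.0, -4.0], [135.0, 65.0], [142.0, 129.0]] slope -0.01
  stop 108 [[-92.0, -84.0], [-13.0, -70.0], [94.0, -62.0]] slope 0.016
  blow 560 [[-149.0, -234.0], [-11.0, -168.0], [99.0, -137.0]] slope -0.027
scene0
  lip 343 [[-101.0, 61.0], [8.0, 77.0], [104.0, 92.0]] slope -0.007
  railL 120 [[-142.0, -45.0], [-134.0, 43.0], [-129.0, 128.0]] slope -0.005
  railR 138 [[129.0, -41.0], [137.0, 35.0], [143.0, 128.0]] slope 0.006
  stop 84 [[-97.0, -75.0], [34.0, -71.0], [93.0, -64.0]] slope 0.001
  blow 1154 [[-149.0, -237.0], [6.0, -201.0], [102.0, -141.0]] slope -0.008
c11
  lip 338 [[-104.0, 61.0], [4.0, 77.0], [104.0, 92.0]] slope -0.002
  railL 140 [[-143.0, -44.0], [-135.0, 42.0], [-129.0, 135.0]] slope 0.013
  railR 143 [[130.0, -47.0], [138.0, 35.0], [143.0, 130.0]] slope 0.006
  stop 83 [[-96.0, -75.0], [36.0, -71.0], [96.0, -64.0]] slope 0.012
  blow 1178 [[-149.0, -237.0], [6.0, -200.0], [102.0, -140.0]] slope 0.008
s11
  lip 268 [[-105.0, 60.0], [-6.0, 74.0], [99.0, 92.0]] slope -0.01
  railL 121 [[-143.0, -44.0], [-136.0, 56.0], [-130.0, 136.0]] slope 0.0
  railR 71 [[129.0, -31.0], [135.0, 32.0], [142.0, 98.0]] slope 0.006
  stop 97 [[-90.0, -84.0], [-10.0, -70.0], [76.0, -63.0]] slope 0.009
```

```bash
cat >> h.py <<'E'
D=np.array([573.5,-160.]);th=np.radians(3.1);EX=np.array([np.cos(th),np.sin(th)]);EY=np.array([-EX[1],EX[0]])
def ts(x,y,z,ang=93.1):
    "target in station frame (mm); z = true tip height above bench"
    p=D+x*EX+y*EY; to(p[0],p[1],z-44,ang)
    q=manip.sense()['eef_pos']*1000; e=q[:2]-D; print('station pos',(e@EX).round(1),(e@EY).round(1),'tip z',(q[2]+44).round(1))
def tray(f):
    s=np.load('pics/'+f+'.npz');P=cloud(s).reshape(-1,3);P=P[np.isfinite(P[:,0])]
    q=P[:,:2]*1000-D;return np.c_[q@EX,q@EY,P[:,2]*1000]
E
python3 -c "
from h import *
ts(3,352,14)"
```

```text
t 38.67 pos [579.7 226.2 163.3] xang 93.2 tilt -1.0 F [0.5 0.1 0.1] open 0.0004 gf 0.0
travel [-3.32 -2.39 19.33] dz_rot 0.1
station pos 27.1 385.3 tip z 207.3
```

```bash
python3 -m crank '[{"delta_rot":[0,0,0],"travel":[-1.2,-1.2,3],"gripper":1},{"delta_rot":[0,0,0],"travel":[-1.2,-1.2,3],"gripper":1},{"delta_rot":[0,0,0],"travel":[0,0,3],"gripper":1},{"delta_rot":[0,0,0],"travel":[0,0,0],"gripper":1},{"delta_rot":[0,0,0],"travel":[0,0,0],"gripper":1},{"delta_rot":[0,0,0],"travel":[0,0,3],"gripper":1},{"delta_rot":[0,0,0],"travel":[0,0,3],"gripper":1},{"delta_rot":[0,0,0],"travel":[0,0,2],"gripper":1},{"delta_rot":[0,0,0],"travel":[0,0,2],"gripper":1},{"delta_rot":[0,0,0],"travel":[0,0,0],"gripper":1}]' |grep -E "ft|opening"; python3 -c "
from h import *
ts(3,345,16)"
```

```text
ft_force: [-0.0, -0.7, 0.3]
opening: 0.0936
t 39.92 pos [556.3 201.5 -27. ] xang 93.2 tilt -1.0 F [-0.  -0.7  0.3] open 0.0936 gf 0.0
travel [-1.69  0.06  0.1 ] dz_rot 0.1
station pos 2.4 361.9 tip z 17.0
```

```bash
python3 -m crank '[{"delta_rot":[0,0,0],"travel":[-1.5,0,0],"gripper":1},{"delta_rot":[0,0,0],"travel":[-1,0,0],"gripper":1},{"delta_rot":[0,0,0],"travel":[-1,0,0],"gripper":1},{"delta_rot":[0,0,0],"travel":[-1,0,0],"gripper":1},{"delta_rot":[0,0,0],"travel":[-1,0,0],"gripper":1},{"delta_rot":[0,0,0],"travel":[-1,0,0],"gripper":1},{"delta_rot":[0,0,0],"travel":[-1,0,0],"gripper":1},{"delta_rot":[0,0,0],"travel":[-1,0,0],"gripper":1}]' |grep -E "ft|opening"; python3 -m crank '[{"delta_rot":[0,0,0],"travel":[-1,0,0],"gripper":1},{"delta_rot":[0,0,0],"travel":[-1,0,0],"gripper":1},{"delta_rot":[0,0,0],"travel":[-1,0,0],"gripper":1},{"delta_rot":[0,0,0],"travel":[-1,0,0],"gripper":1},{"delta_rot":[0,0,0],"travel":[-1,0,0],"gripper":1},{"delta_rot":[0,0,0],"travel":[-1,0,0],"gripper":1}]' |grep -E "ft|opening"
python3 - <<'E'
from h import *
ts(3,200,17)
snap('side','s12');snap('scene','c12')
a=cv2.imread('pics/s12.png')[130:280,200:370];b=cv2.imread('pics/c12.png')[130:280,140:340]
cv2.imwrite('pics/m12.png',np.hstack([cv2.resize(a,(380,340)),cv2.resize(b,(420,340))]))
E
```

```text
ft_force: [-0.9, 7.1, 2.6]
opening: 0.0942
ft_force: [-0.3, 5.7, 0.7]
opening: 0.0941
t 41.67 pos [565.4  57.4 -25.3] xang 93.2 tilt -1.0 F [-0.3  5.7  0.7] open 0.0941 gf 2.9
travel [-1.76 -0.07  0.17] dz_rot 0.1
station pos 3.7 217.6 tip z 18.7
```

View pics/m12.png

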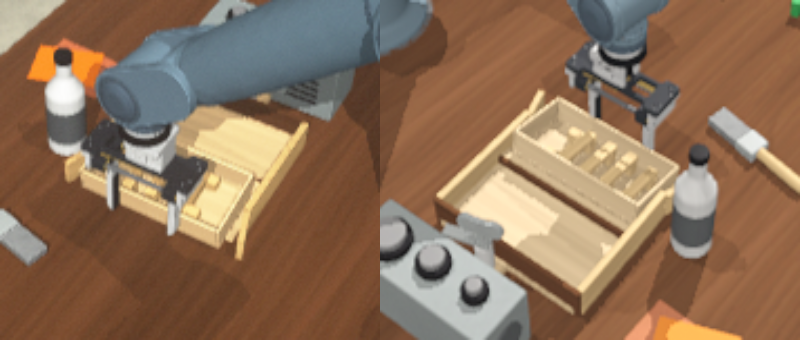

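The tray (pulls inside) is straight between the rails, front on the ramp near the lip; force 6 N. Continue with a rise.

```bash
python3 -m crank '[{"delta_rot":[0,0,0],"travel":[-1,0,-0.2],"gripper":1},{"delta_rot":[0,0,0],"travel":[-1,0,-0.2],"gripper":1},{"delta_rot":[0,0,0],"travel":[-1,0,-0.2],"gripper":1},{"delta_rot":[0,0,0],"travel":[-1,0,-0.4],"gripper":1},{"delta_rot":[0,0,0],"travel":[-1,0,-0.4],"gripper":1},{"delta_rot":[0,0,0],"travel":[-1,0,-0.4],"gripper":1}]' |grep -E "ft|opening"; python3 -m crank '[{"delta_rot":[0,0,0],"travel":[-1,0,-0.4],"gripper":1},{"delta_rot":[0,0,0],"travel":[-1,0,-0.4],"gripper":1},{"delta_rot":[0,0,0],"travel":[0,0,0],"gripper":1}]' |grep -E "ft|opening"
python3 - <<'E'
from h import *
ts(3,140,44)
snap('side','s13');snap('scene','c13')
a=cv2.imread('pics/s13.png')[130:280,200:370];b=cv2.imread('pics/c13.png')[130:280,140:340]
cv2.imwrite('pics/m13.png',np.hstack([cv2.resize(a,(380,340)),cv2.resize(b,(420,340))]))
E
```

```text
ft_force: [-0.3, 6.2, 1.8]
opening: 0.0939
ft_force: [0.4, 1.4, -0.1]
opening: 0.0941
t 42.9 pos [570.7 -24.6   1.3] xang 93.2 tilt -1.0 F [ 0.4  1.4 -0.1] open 0.0941 gf 0.3
travel [ 0.46 -0.16  0.12] dz_rot 0.1
station pos 4.6 135.4 tip z 45.3
```

View pics/m13.png

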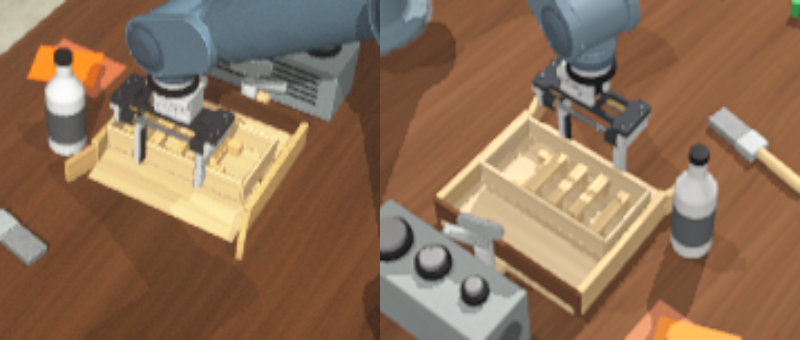

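The tray straddles the lip, level, pulls in place. Final push.

```bash
python3 -m crank '[{"delta_rot":[0,0,0],"travel":[-1,0,0],"gripper":1},{"delta_rot":[0,0,0],"travel":[-1,0,0],"gripper":1},{"delta_rot":[0,0,0],"travel":[-1,0,0],"gripper":1},{"delta_rot":[0,0,0],"travel":[-1,0,0],"gripper":1},{"delta_rot":[0,0,0],"travel":[-1,0,0],"gripper":1},{"delta_rot":[0,0,0],"travel":[-0.8,0,0],"gripper":1},{"delta_rot":[0,0,0],"travel":[-0.6,0,0],"gripper":1},{"delta_rot":[0,0,0],"travel":[0,0,0],"gripper":1}]' |grep -E "ft|opening"
python3 - <<'E'
from h import *
ts(3,68,44)
for n,f in [('side','s14'),('scene','c14')]:
    snap(n,f);Q=tray(f)
    for nm,lo,hi in [('front',-70,-45),('back',45,75)]:
        c=(abs(Q[:,0])<115)&(Q[:,1]>lo)&(Q[:,1]<hi)&(Q[:,2]>52)&(Q[:,2]<75);print(f,nm,c.sum(),np.percentile(Q[c],[5,50,95],axis=0).round(0).tolist() if c.sum() else '')
E
```

```text
ft_force: [0.6, -0.2, -0.4]
opening: 0.0942
t 44.0 pos [ 5.735e+02 -8.780e+01  3.000e-01] xang 93.2 tilt -1.0 F [ 0.6 -0.2 -0.4] open 0.0942 gf 0.1
travel [-0.41 -0.09  0.03] dz_rot 0.1
station pos 3.9 72.1 tip z 44.3
s14 front 42 [[-112.0, -68.0, 52.0], [-75.0, -53.0, 55.0], [-45.0, -49.0, 59.0]]
s14 back 232 [[-107.0, 55.0, 53.0], [-9.0, 60.0, 62.0], [104.0, 66.0, 71.0]]
c14 front 153 [[-103.0, -68.0, 53.0], [25.0, -55.0, 58.0], [102.0, -51.0, 62.0]]
c14 back 279 [[-103.0, 55.0, 53.0], [3.0, 58.0, 65.0], [102.0, 65.0, 73.0]]
```

```bash
python3 -m crank '[{"delta_rot":[0,0,0],"travel":[-0.3,0,0],"gripper":1},{"delta_rot":[0,0,0],"travel":[-0.2,0,0],"gripper":1},{"delta_rot":[0,0,0],"travel":[0,0,0],"gripper":1},{"delta_rot":[0,0,0],"travel":[0,0,0],"gripper":1}]' |grep -E "ft|opening"
python3 - <<'E'
from h import *
ts(3,68,44)
for n,f in [('side','s15'),('scene','c15')]:
    snap(n,f);Q=tray(f)
    for nm,lo,hi in [('front',-62,-45),('back',45,75)]:
        c=(abs(Q[:,0])<115)&(Q[:,1]>lo)&(Q[:,1]<hi)&(Q[:,2]>52)&(Q[:,2]<75);print(f,nm,c.sum(),np.percentile(Q[c],[5,50,95],axis=0).round(0).tolist() if c.sum() else '')
E
```

```text
ft_force: [0.1, 2.4, -1.4]
opening: 0.0939
t 44.6 pos [ 5.736e+02 -9.180e+01  1.000e-01] xang 93.2 tilt -1.0 F [ 0.1  2.4 -1.4] open 0.0939 gf 1.2
travel [-0.01 -0.07  0.01] dz_rot 0.1
station pos 3.7 68.1 tip z 44.1
s15 front 34 [[-111.0, -59.0, 53.0], [-73.0, -55.0, 56.0], [-42.0, -49.0, 60.0]]
s15 back 110 [[-102.0, 53.0, 53.0], [-5.0, 59.0, 56.0], [98.0, 73.0, 70.0]]
c15 front 130 [[-106.0, -60.0, 53.0], [21.0, -57.0, 57.0], [103.0, -52.0, 63.0]]
c15 back 194 [[-103.0, 54.0, 53.0], [13.0, 57.0, 58.0], [102.0, 69.0, 70.0]]
```

```bash
python3 -m crank '[{"delta_rot":[0,0,0],"travel":[2,0,0],"gripper":1},{"delta_rot":[0,0,0],"travel":[1,0,-3],"gripper":0.2},{"delta_rot":[0,0,0],"travel":[1,0,-5],"gripper":0.2},{"delta_rot":[0,0,0],"travel":[0,0,-5],"gripper":0.2},{"delta_rot":[0,0,0],"travel":[0,0,-3],"gripper":0.2},{"delta_rot":[0,0,0],"travel":[0,0,0],"gripper":0.2}]' |grep -E "ft|opening"
python3 - <<'E'
from h import *
ts(-20,-92,200)
for n,f in [('side','s16'),('scene','c16'),('wrist','w16')]:
    snap(n,f);Q=tray(f)
    for nm,c in [('front',(abs(Q[:,0])<115)&(Q[:,1]>-62)&(Q[:,1]<-45)&(Q[:,2]>50)&(Q[:,2]<75)),('back',(abs(Q[:,0])<115)&(Q[:,1]>45)&(Q[:,1]<75)&(Q[:,2]>50)&(Q[:,2]<75)),
      ('wing',(abs(Q[:,0]+20)<45)&(abs(Q[:,1]+92)<42)&(Q[:,2]>108)&(Q[:,2]<118)),('dog',(abs(Q[:,0]+20)<75)&(abs(Q[:,1]+92)<70)&(Q[:,2]>60)&(Q[:,2]<70)&(Q[:,1]<-72))]:
        q=Q[c]
        if c.sum()<12: continue
        print(f,nm,c.sum(),np.percentile(q,[5,50,95],axis=0).round(0).tolist(),cv2.minAreaRect(q[:,:2].astype(np.float32)) if nm in('wing','dog') else '')
a=cv2.imread('pics/s16.png')[110:250,210:370];b=cv2.imread('pics/c16.png')[150:330,110:310]
cv2.imwrite('pics/m16.png',np.hstack([cv2.resize(a,(400,360)),cv2.resize(b,(400,360))]))
E
```

```text
ft_force: [0.4, -0.4, -0.5]
opening: 0.0565
t 45.45 pos [573.4 -51.8 163.3] xang 93.2 tilt -0.99998 F [ 0.4 -0.4 -0.5] open 0.0565 gf 0.0
travel [-19.99  -2.63   0.77] dz_rot 0.1
station pos 5.7 108.0 tip z 207.3
s16 front 104 [[-104.0, -59.0, 51.0], [-6.0, -54.0, 55.0], [102.0, -49.0, 61.0]] 
s16 back 136 [[-103.0, 54.0, 50.0], [-0.0, 58.0, 55.0], [102.0, 62.0, 60.0]] 
s16 wing 30 [[-49.0, -101.0, 109.0], [-18.0, -91.0, 111.0], [6.0, -81.0, 114.0]] ((-21.355173110961914, -92.37158203125), (62.835262298583984, 11.602166175842285), 16.540834426879883)
s16 dog 103 [[-83.0, -142.0, 61.0], [-47.0, -104.0, 66.0], [-9.0, -83.0, 70.0]] ((-24.64007568359375, -111.30843353271484), (68.58785247802734, 133.30050659179688), 86.01911163330078)
c16 front 149 [[-105.0, -59.0, 51.0], [23.0, -57.0, 57.0], [105.0, -53.0, 61.0]] 
c16 back 167 [[-104.0, 52.0, 51.0], [1.0, 56.0, 58.0], [105.0, 60.0, 62.0]] 
c16 wing 63 [[-46.0, -103.0, 109.0], [-19.0, -93.0, 112.0], [7.0, -84.0, 116.0]] ((-19.50727653503418, -94.53382873535156), (64.64749908447266, 15.040207862854004), 18.416385650634766)
c16 dog 101 [[-76.0, -115.0, 62.0], [-44.0, -103.0, 67.0], [-9.0, -91.0, 70.0]] ((-43.32889175415039, -103.36407470703125), (75.7136001586914, 24.711671829223633), 12.835168838500977)
w16 back 690 [[-107.0, 55.0, 51.0], [-1.0, 58.0, 55.0], [106.0, 60.0, 56.0]] 
w16 wing 48 [[-12.0, -87.0, 108.0], [2.0, -84.0, 109.0], [9.0, -82.0, 111.0]] ((-2.5246400833129883, -83.75291442871094), (24.70949935913086, 5.472523212432861), 3.8701283931732178)
w16 dog 631 [[-77.0, -114.0, 61.0], [-47.0, -99.0, 65.0], [-10.0, -84.0, 68.0]] ((-24.09637451171875, -108.1749267578125), (119.48011779785156, 55.41391372680664), 0.5403367877006531)
```

View pics/m16.png

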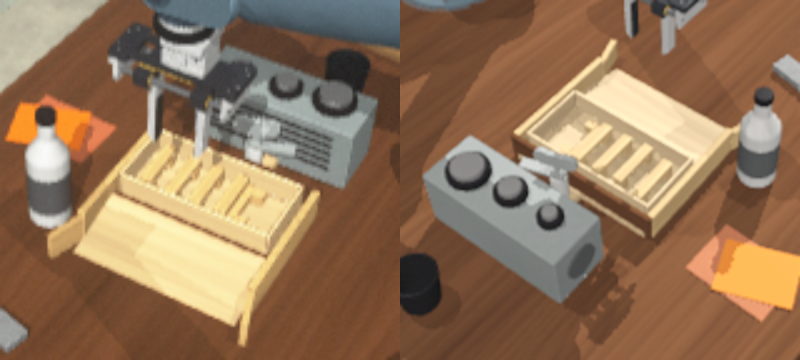

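The tray lies flat behind the lip with all pulls inside; the wing key is at (260,140)/(557,165), its dog pointing to −x at about 18–20°. Next move over the key, turning to tool angle ≈201°.

```bash
python3 -m crank '[{"delta_rot":[0,0,0],"travel":[-5,-0.65,0],"gripper":-0.3},{"delta_rot":[0,0,0],"travel":[-5,-0.65,0],"gripper":-0.3},{"delta_rot":[0,0,0],"travel":[-5,-0.65,0],"gripper":-0.3},{"delta_rot":[0,0,0],"travel":[-5,-0.65,0],"gripper":-0.3},{"delta_rot":[0,0,-9.8],"travel":[0,0,0.5],"gripper":-0.3},{"delta_rot":[0,0,-9.8],"travel":[0,0,0.5],"gripper":-0.3},{"delta_rot":[0,0,-9.8],"travel":[0,0,0.5],"gripper":-0.3},{"delta_rot":[0,0,-9.8],"travel":[0,0,0.5],"gripper":-0.3},{"delta_rot":[0,0,-9.8],"travel":[0,0,0.5],"gripper":-0.3},{"delta_rot":[0,0,-9.8],"travel":[0,0,0.5],"gripper":-0.3},{"delta_rot":[0,0,-9.8],"travel":[0,0,0.5],"gripper":-0.3},{"delta_rot":[0,0,-9.8],"travel":[0,0,0.5],"gripper":-0.3},{"delta_rot":[0,0,-9.8],"travel":[0,0,0.5],"gripper":-0.3},{"delta_rot":[0,0,-9.8],"travel":[0,0,0.5],"gripper":-0.3},{"delta_rot":[0,0,-9.8],"travel":[0,0,0.5],"gripper":-0.3},{"delta_rot":[0,0,0],"travel":[0,0,0],"gripper":-0.3}]' |grep -E "ft|opening"
python3 - <<'E'
from h import *
ts(-20,-93,85,201)
print(manip.sense()['q'].round(2))
for n,f in [('side','s17'),('scene','c17')]:
    snap(n,f);Q=tray(f)
    for nm,c in [('wing',(abs(Q[:,0]+20)<45)&(abs(Q[:,1]+92)<42)&(Q[:,2]>105)&(Q[:,2]<118)),('dog',(abs(Q[:,0]+20)<75)&(Q[:,1]>-130)&(Q[:,2]>60)&(Q[:,2]<70)&(Q[:,1]<-74))]:
        q=Q[c]
        if c.sum()>12: print(f,nm,c.sum(),np.percentile(q,[5,50,95],axis=0).round(0).tolist(),cv2.minAreaRect(q[:,:2].astype(np.float32)))
E
```

```text
ft_force: [-0.5, 0.0, 0.8]
opening: 0.0328
t 47.6 pos [ 555.1 -252.   102.5] xang -159.1 tilt -0.99999 F [-0.5  0.   0.8] open 0.0328 gf 0.0
travel [-0.27 -0.33  6.14] dz_rot -0.1
station pos -23.3 -90.8 tip z 146.5
[-0.61  0.22  1.71 -0.    1.21 -2.55]
s17 wing 46 [[-48.0, -102.0, 106.0], [-20.0, -93.0, 109.0], [7.0, -82.0, 114.0]] ((-20.443572998046875, -93.26556396484375), (63.836936950683594, 16.761159896850586), 19.37657356262207)
s17 dog 74 [[-75.0, -116.0, 61.0], [-45.0, -99.0, 66.0], [-14.0, -84.0, 69.0]] ((-45.48651885986328, -101.52828216552734), (78.17708587646484, 28.25736427307129), 23.114404678344727)
c17 wing 79 [[-47.0, -105.0, 106.0], [-18.0, -94.0, 111.0], [10.0, -83.0, 116.0]] ((-18.214984893798828, -93.73284149169922), (68.27287292480469, 12.560844421386719), 17.299406051635742)
c17 dog 81 [[-77.0, -115.0, 61.0], [-46.0, -104.0, 67.0], [-9.0, -89.0, 70.0]] ((-44.00117874145508, -102.90592956542969), (76.07439422607422, 22.925703048706055), 13.351480484008789)
```

```bash
python3 -m crank '[{"delta_rot":[0,0,0],"travel":[-0.2,-0.3,1],"gripper":-0.3},{"delta_rot":[0,0,0],"travel":[0,0,1.5],"gripper":-0.3},{"delta_rot":[0,0,0],"travel":[0,0,1.5],"gripper":-0.3},{"delta_rot":[0,0,0],"travel":[0,0,1],"gripper":-0.3},{"delta_rot":[0,0,0],"travel":[0,0,1],"gripper":-0.3},{"delta_rot":[0,0,0],"travel":[0,0,0],"gripper":-0.3}]' |grep -E "ft|opening"; python3 -m crank '[{"delta_rot":[0,0,0],"travel":[0,0,0],"gripper":-1},{"delta_rot":[0,0,0],"travel":[0,0,0],"gripper":-1},{"delta_rot":[0,0,0],"travel":[0,0,0],"gripper":-1},{"delta_rot":[0,0,0],"travel":[0,0,0],"gripper":-1}]' |grep -E "ft|opening|grasp";python3 -c "
from h import *
ts(-20,-93,85,201)"
```

```text
ft_force: [0.4, -0.4, 0.0]
opening: 0.0329
ft_force: [0.8, 0.6, 2.6]
opening: 0.0089
grasp_force: 30.0
t 48.95 pos [ 559.9 -255.3   45.8] xang -159.0 tilt -1.0 F [0.8 0.6 2.6] open 0.0089 gf 30.0
travel [0.08 0.17 0.48] dz_rot 0.0
station pos -18.7 -94.4 tip z 89.8
```

Gripped (8.9 mm). Turn clockwise (+z), about 60° first.

```bash
python3 -m crank '[{"delta_rot":[0,0,8],"travel":[0,0,0],"gripper":-1},{"delta_rot":[0,0,8],"travel":[0,0,0],"gripper":-1},{"delta_rot":[0,0,8],"travel":[0,0,0],"gripper":-1},{"delta_rot":[0,0,8],"travel":[0,0,0],"gripper":-1},{"delta_rot":[0,0,8],"travel":[0,0,0],"gripper":-1},{"delta_rot":[0,0,8],"travel":[0,0,0],"gripper":-1},{"delta_rot":[0,0,8],"travel":[0,0,0],"gripper":-1}]' |grep -E "ft|opening|grasp";python3 -m crank '[{"delta_rot":[0,0,8],"travel":[0,0,0],"gripper":-1},{"delta_rot":[0,0,8],"travel":[0,0,0],"gripper":-1},{"delta_rot":[0,0,8],"travel":[0,0,0],"gripper":-1},{"delta_rot":[0,0,8],"travel":[0,0,0],"gripper":-1},{"delta_rot":[0,0,8],"travel":[0,0,0],"gripper":-1}]' |grep -E "ft|opening|grasp";python3 -c "
from h import *
ts(-20,-93,85,93);print(manip.sense()['torque'])"
```

```text
ft_force: [-0.5, -6.1, 0.1]
opening: 0.0086
grasp_force: 30.0
ft_force: [-5.2, -8.7, 2.8]
opening: 0.0089
grasp_force: 30.0
t 50.45 pos [ 558.5 -258.    45.8] xang 104.8 tilt -0.99999 F [-5.2 -8.7  2.8] open 0.0089 gf 30.0
travel [0.39 0.11 0.48] dz_rot 11.8
station pos -20.3 -97.0 tip z 89.8
[-1.19426425  0.88878384  0.09188241]
```

```bash
python3 -m crank '[{"delta_rot":[0,0,6],"travel":[0.2,0,0],"gripper":-1},{"delta_rot":[0,0,6],"travel":[0,0,0],"gripper":-1},{"delta_rot":[0,0,0],"travel":[0,0,0],"gripper":-1}]' |grep -E "ft|opening|grasp|rot";python3 -c "
from h import *
ts(-20,-93,85,93);print(manip.sense()['torque'])"
python3 -m crank '[{"delta_rot":[0,0,5],"travel":[0,0,0],"gripper":-1},{"delta_rot":[0,0,0],"travel":[0,0,0],"gripper":-1}]' |grep -E "ft|opening|grasp";python3 - <<'E'
from h import *
ts(-20,-93,85,93);print(manip.sense()['torque'])
for n,f in [('side','s18'),('scene','c18')]:
    snap(n,f);Q=tray(f)
    for nm,c in [('wing',(abs(Q[:,0]+20)<45)&(abs(Q[:,1]+92)<42)&(Q[:,2]>105)&(Q[:,2]<118)),('dog',(abs(Q[:,0]+20)<75)&(Q[:,1]>-130)&(Q[:,2]>61)&(Q[:,2]<72)&(Q[:,1]<-10))]:
        q=Q[c]
        if c.sum()>5: print(f,nm,c.sum(),np.percentile(q,[5,50,95],axis=0).round(0).tolist(),cv2.minAreaRect(q[:,:2].astype(np.float32)))
E
```

```text
tcp_rot: [2.159, 2.275, -0.011]
ft_force: [-4.7, -13.2, -2.1]
opening: 0.0089
grasp_force: 30.0
t 50.83 pos [ 558.1 -258.    45.9] xang 93.0 tilt -0.99996 F [ -4.7 -13.2  -2.1] open 0.0089 gf 30.0
travel [0.41 0.06 0.48] dz_rot 0.0
station pos -20.6 -97.0 tip z 89.9
[-2.24800671  0.83899462  0.08331719]
ft_force: [-4.1, -12.3, -1.0]
opening: 0.0095
grasp_force: 31.4
t 51.08 pos [ 558.1 -257.8   45.9] xang 88.1 tilt -0.99996 F [ -4.1 -12.3  -1. ] open 0.0095 gf 31.4
travel [0.39 0.04 0.48] dz_rot -4.9
station pos -20.7 -96.9 tip z 89.9
[-2.20733096  0.86762946  0.54985316]
s18 wing 47 [[-36.0, -101.0, 105.0], [-19.0, -86.0, 111.0], [-6.0, -63.0, 117.0]] ((-26.266109466552734, -99.39315795898438), (84.47531127929688, 33.951534271240234), 64.80007934570312)
s18 dog 69 [[-29.0, -97.0, 62.0], [-22.0, -58.0, 66.0], [-11.0, -35.0, 71.0]] ((-15.665605545043945, -52.370323181152344), (90.34203338623047, 78.7215347290039), 41.14724349975586)
c18 wing 66 [[-31.0, -126.0, 106.0], [-17.0, -105.0, 112.0], [-3.0, -91.0, 117.0]] ((-15.09139633178711, -109.85021209716797), (34.05030059814453, 34.08589553833008), 15.229281425476074)
c18 dog 48 [[-23.0, -106.0, 61.0], [-13.0, -88.0, 66.0], [17.0, -56.0, 72.0]] ((-2.9170570373535156, -72.1446533203125), (81.5929946899414, 34.84219741821289), 45.078941345214844)
```

Torque shows the stop is reached and the dog spans toward the tray. Release, lift, and measure the keys.

```bash
python3 -m crank '[{"delta_rot":[0,0,-2],"travel":[0,0,0],"gripper":-0.4},{"delta_rot":[0,0,0],"travel":[0,0,0],"gripper":-0.4},{"delta_rot":[0,0,0],"travel":[0,0,0],"gripper":-0.4},{"delta_rot":[0,0,0],"travel":[0,0,-2],"gripper":-0.4},{"delta_rot":[0,0,0],"travel":[0,0,-3],"gripper":-0.4},{"delta_rot":[0,0,0],"travel":[0,0,-5],"gripper":-1},{"delta_rot":[0,0,0],"travel":[5,0,-3],"gripper":-1},{"delta_rot":[0,0,0],"travel":[5,0,0],"gripper":-1},{"delta_rot":[0,0,0],"travel":[0,0,0],"gripper":-1}]' |grep -E "ft|opening"
python3 - <<'E'
from h import *
ts(-20,-180,160,93.1)
for n,f in [('side','s19'),('scene','c19'),('wrist','w19')]:
    s=snap(n,f);P=cloud(s);Z=P[...,2]*1000;q=P[...,:2]*1000-D;X=q@EX;Y=q@EY
    m=((Z>111)&(Z<135)&(Y<-132)&(Y>-240)&(abs(X)<180)).astype(np.uint8)
    nn,l,stt,_=cv2.connectedComponentsWithStats(m)
    for i in range(1,nn):
        if stt[i,4]<20: continue
        k=l==i;C=s['color'][k];b=C.mean(1)>90
        pts=np.c_[X[k],Y[k],Z[k]]; c=pts[b] if b.sum()>10 else pts
        zt=np.percentile(c[:,2],70)
        c=c[abs(c[:,2]-zt)<4]
        (cx,cy),r=cv2.minEnclosingCircle(c[:,:2].astype(np.float32))
        print(f,stt[i],len(c),'mean',c.mean(0).round(1),'circ',round(cx,1),round(cy,1),round(r,1),'z',np.percentile(c[:,2],[10,50,90]).round(1))
b=cv2.imread('pics/c19.png')[160:340,110:310];w=cv2.imread('pics/w19.png')
cv2.imwrite('pics/m19.png',np.hstack([cv2.resize(b,(440,400)),cv2.resize(w,(360,400))]))
E
```

```text
ft_force: [-0.7, -1.4, 0.1]
opening: 0.0003
t 52.3 pos [ 559.7 -150.6  177.5] xang 90.2 tilt -1.0 F [-0.7 -1.4  0.1] open 0.0003 gf 0.0
travel [-19.01   0.27   6.16] dz_rot -2.9
station pos -13.3 10.1 tip z 221.5
s19 [305 133   7   9  40] 11 mean [  46.5 -182.5  127.2] circ 47.2 -183.6 9.6 z [125.  126.9 130.7]
s19 [318 138  13  11 111] 42 mean [ -25.1 -182.9  126.9] circ -23.0 -182.2 20.7 z [124.2 126.5 129.9]
s19 [335 142  18  14 185] 88 mean [ -99.9 -191.8  127. ] circ -99.7 -191.3 26.5 z [124.5 126.8 130.1]
c19 [131 225  26  20 362] 179 mean [-100.6 -193.5  129. ] circ -100.9 -192.2 26.7 z [126.6 128.9 131.4]
c19 [156 237  19  17 230] 102 mean [ -23.2 -185.   128.4] circ -27.1 -187.7 21.9 z [125.8 128.2 131.5]
c19 [178 251  14  14 151] 46 mean [  51.5 -184.1  128.1] circ 49.9 -183.2 11.9 z [125.5 128.  130.7]
w19 [248 327   8  29 186] 84 mean [ -23.3 -175.7  125.5] circ -22.6 -177.4 11.7 z [124.6 125.6 126.2]
```

View pics/m19.png

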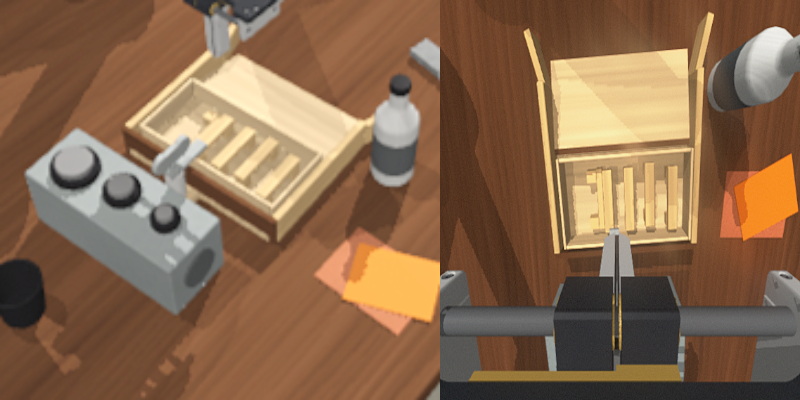

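Latch is over the rim; keys seen: big (75,165), mid (122,188), small (165,215) in the left crop. Go above the small key.

```bash
python3 -c "
from h import *
ts(49,-183.5,145,93.1)"
```

```text
t 52.45 pos [ 559.3 -153.7  175.9] xang 90.0 tilt -1.0 F [-0.  -0.7  0.4] open 0.0007 gf 0.0
travel [-18.68   7.31   7.51] dz_rot -3.1
station pos -13.9 7.1 tip z 219.9
```

```bash
python3 -m crank '[{"delta_rot":[0,0,0],"travel":[-4.65,1.83,0],"gripper":-1},{"delta_rot":[0,0,0],"travel":[-4.65,1.83,0],"gripper":-1},{"delta_rot":[0,0,0],"travel":[-4.65,1.83,0],"gripper":-1},{"delta_rot":[0,0,0],"travel":[-4.65,1.83,0],"gripper":-1},{"delta_rot":[0,0,0],"travel":[0,0,3],"gripper":-1},{"delta_rot":[0,0,0],"travel":[0,0,3],"gripper":-1},{"delta_rot":[0,0,0],"travel":[0,0,0],"gripper":-1},{"delta_rot":[0,0,0],"travel":[0,0,0],"gripper":-1}]' |grep -E "ft|opening"; python3 -c "
from h import *
ts(49,-183.5,130,90)"
```

```text
ft_force: [-0.1, -0.1, 0.7]
opening: 0.0003
t 53.45 pos [ 632.6 -340.3  116.5] xang 90.0 tilt -1.0 F [-0.1 -0.1  0.7] open 0.0003 gf 0.0
travel [-0.03 -0.03  3.05] dz_rot -0.0
station pos 49.2 -183.2 tip z 160.5
```

```bash
python3 -m crank '[{"delta_rot":[0,0,0],"travel":[0,0,2],"gripper":-1},{"delta_rot":[0,0,0],"travel":[0,0,0.8],"gripper":-1},{"delta_rot":[0,0,0],"travel":[0,0,0],"gripper":-1}]' |grep -E "eef|ft"; python3 -m crank '[{"delta_rot":[0,0,0],"travel":[0,0,0.3],"gripper":-1},{"delta_rot":[0,0,0],"travel":[0,0,0],"gripper":-1}]' |grep -E "eef|ft";python3 -m crank '[{"delta_rot":[0,0,0],"travel":[0,0,0.3],"gripper":-1},{"delta_rot":[0,0,0],"travel":[0,0,0],"gripper":-1}]' |grep -E "eef|ft";python3 -m crank '[{"delta_rot":[0,0,0],"travel":[0,0,0.3],"gripper":-1},{"delta_rot":[0,0,0],"travel":[0,0,0],"gripper":-1}]' |grep -E "eef|ft"
```

```text
eef_pos: [0.6319, -0.3389, 0.087]
ft_force: [-1.6, 0.1, 2.5]
eef_pos: [0.6323, -0.3392, 0.0848]
ft_force: [-2.1, 0.7, 3.8]
eef_pos: [0.6324, -0.3393, 0.0835]
ft_force: [-4.9, 3.1, 11.1]
eef_pos: [0.6325, -0.3393, 0.0832]
ft_force: [-10.4, 6.0, 21.8]
```

```bash
python3 -m crank '[{"delta_rot":[0,0,0],"travel":[0,0,-2],"gripper":-1},{"delta_rot":[0,0,0],"travel":[0,0,-2.5],"gripper":-1},{"delta_rot":[0,0,0],"travel":[-0.2,-3.7,0],"gripper":-1},{"delta_rot":[0,0,0],"travel":[-0.3,-3.7,0],"gripper":-1},{"delta_rot":[0,0,0],"travel":[0,0,0],"gripper":-1},{"delta_rot":[0,0,0],"travel":[0,0,0],"gripper":-1}]' |grep -E "eef|ft"; python3 -c "
from h import *
ts(-24.5,-185,132,90)"
```

```text
eef_pos: [0.5589, -0.3443, 0.1233]
ft_force: [0.9, -0.1, 0.2]
t 55.33 pos [ 558.9 -344.3  123.3] xang 90.0 tilt -1.0 F [ 0.9 -0.1  0.2] open 0.0003 gf 0.0
travel [-0.18  0.01  3.53] dz_rot -0.0
station pos -24.6 -183.2 tip z 167.3
```

```bash
python3 -m crank '[{"delta_rot":[0,0,0],"travel":[-0.1,0,2],"gripper":-1},{"delta_rot":[0,0,0],"travel":[0,0,1.4],"gripper":-1},{"delta_rot":[0,0,0],"travel":[0,0,0],"gripper":-1}]' |grep -E "eef|ft"; python3 -m crank '[{"delta_rot":[0,0,0],"travel":[0,0,0.4],"gripper":-1},{"delta_rot":[0,0,0],"travel":[0,0,0],"gripper":-1}]' |grep -E "eef|ft";python3 -m crank '[{"delta_rot":[0,0,0],"travel":[0,0,0.3],"gripper":-1},{"delta_rot":[0,0,0],"travel":[0,0,0],"gripper":-1}]' |grep -E "eef|ft"
```

```text
eef_pos: [0.5578, -0.3442, 0.0873]
ft_force: [-0.5, 1.9, 2.6]
eef_pos: [0.5584, -0.3449, 0.0855]
ft_force: [-1.0, 3.3, 4.2]
eef_pos: [0.5586, -0.3451, 0.0835]
ft_force: [-2.9, 4.0, 7.3]
```

```bash
python3 -m crank '[{"delta_rot":[0,0,0],"travel":[0,0,0.3],"gripper":-1},{"delta_rot":[0,0,0],"travel":[0,0,0.1],"gripper":-1},{"delta_rot":[0,0,0],"travel":[0,0,0],"gripper":-1}]' |grep -E "eef|ft";python3 -m crank '[{"delta_rot":[0,0,0],"travel":[0,0,-2],"gripper":-1},{"delta_rot":[0,0,0],"travel":[0,0,-2.5],"gripper":-1},{"delta_rot":[0,0,0],"travel":[-0.6,-3.8,0],"gripper":-1},{"delta_rot":[0,0,0],"travel":[-0.5,-3.7,0],"gripper":-1},{"delta_rot":[0,0,0],"travel":[0,0,0],"gripper":-1},{"delta_rot":[0,0,0],"travel":[0,0,0],"gripper":-1}]' |grep -E "eef|ft"; python3 -c "
from h import *
ts(-100.5,-191.5,132,90)"
```

```text
eef_pos: [0.5587, -0.3453, 0.0832]
ft_force: [-9.1, 8.6, 23.1]
eef_pos: [0.4837, -0.3564, 0.1233]
ft_force: [-0.3, 0.6, -0.8]
t 57.33 pos [ 483.7 -356.4  123.3] xang 90.0 tilt -1.0 F [-0.3  0.6 -0.8] open 0.0002 gf 0.0
travel [-0.02 -0.02  3.53] dz_rot -0.0
station pos -100.3 -191.3 tip z 167.3
```

```bash
python3 -m crank '[{"delta_rot":[0,0,0],"travel":[0,0,2],"gripper":-1},{"delta_rot":[0,0,0],"travel":[0,0,1.4],"gripper":-1},{"delta_rot":[0,0,0],"travel":[0,0,0.4],"gripper":-1},{"delta_rot":[0,0,0],"travel":[0,0,0.3],"gripper":-1},{"delta_rot":[0,0,0],"travel":[0,0,0.2],"gripper":-1},{"delta_rot":[0,0,0],"travel":[0,0,0],"gripper":-1}]' |grep -E "eef|ft"; python3 -m crank '[{"delta_rot":[0,0,0],"travel":[0,0,0.2],"gripper":-1},{"delta_rot":[0,0,0],"travel":[0,0,0],"gripper":-1}]' |grep -E "eef|ft"
```

```text
eef_pos: [0.4832, -0.3554, 0.0833]
ft_force: [-6.4, 8.5, 18.4]
eef_pos: [0.4833, -0.3555, 0.0831]
ft_force: [-11.1, 11.8, 27.5]
```

```bash
python3 -m crank '[{"delta_rot":[0,0,0],"travel":[0,0,-2],"gripper":-1},{"delta_rot":[0,0,0],"travel":[0,0,-4],"gripper":-1},{"delta_rot":[0,0,0],"travel":[0,0,-5],"gripper":-1},{"delta_rot":[0,0,0],"travel":[0,0,0],"gripper":-1},{"delta_rot":[0,0,0],"travel":[0,0,0],"gripper":-1},{"delta_rot":[0,0,0],"travel":[0,0,0],"gripper":-1}]' |grep -E "eef|ft"
python3 - <<'E'
from h import *
snap('scene','c20')
cv2.imwrite('pics/c20b.png',cv2.resize(cv2.imread('pics/c20.png')[130:340,90:370],(800,600)))
E
```

```text
eef_pos: [0.4824, -0.3553, 0.186]
ft_force: [0.2, -0.5, -0.8]
```

View pics/c20b.png

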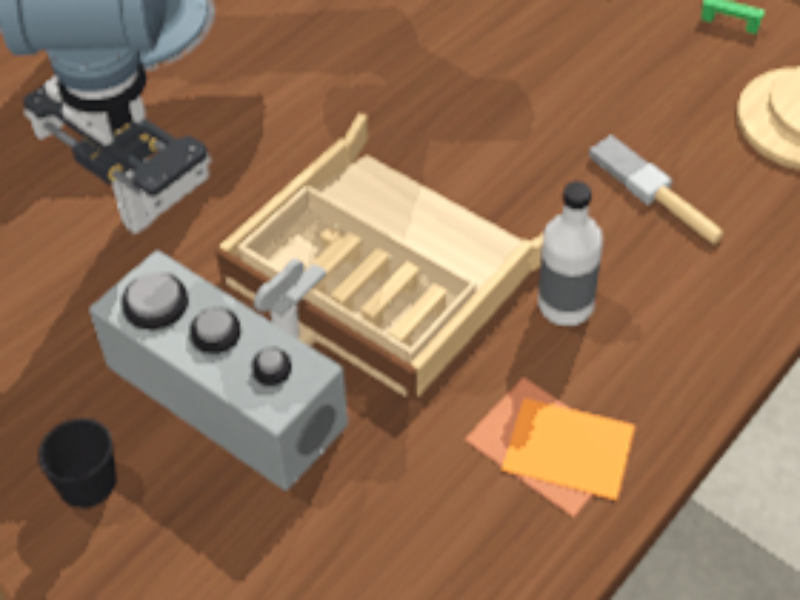

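The tray is docked with the pulls, the latch points over the rim (290,285), keys are up, and bystanders are in place.

```bash
python3 -c "
from plant import manip
print(manip.finish_job())"
```

```text
the job is handed in; nothing more can be done
None
```

I handed the job in at about 58 s of the 210 s limit, with no verdict returned: all five pulls are in the docked tray, the wing key is at its stop with the latch over the rim, the keys were pressed small, middle, large, and the can, pot and brush look undisturbed in the last picture.

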